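# Shut the shoe case and weigh it down with plate blanks

## Robot

A 7-joint arm with a two-finger parallel gripper is mounted at the origin on the work surface. World frame = base frame: x ahead of the robot, y to its left, z up, the work surface at z = 0. Lengths are in mm, angles in rad, forces in N, time in s.
With the tool pointing down it reaches from about 400 to 875 mm from the base axis. Payload 4.4 kg.
Tool frame: the origin (TCP) lies on the centre line of the jaws, within the pads' length; the fingertips stand 14 mm ahead of it and the grasp point (between the pads) lies 5 mm behind it (tips_ahead is the distance from the TCP to the fingertips, in mm); z points along the fingers, y is the line along which they close (so a half turn about z gives the same grasp; the last joint's range is limited). The gripper opens to 85 mm and grips with 20 to 120 N. Pads are 22 mm wide; open, the fingers measure 114 mm over their backs; the gripper's body (76 mm by 85 mm) begins 54 mm behind the grasp point. The pads swing forward as they close: fully open they stand 13 mm farther back than shut.
Start: joints at [-1.234, 0.628, 0.038, 1.517, -0.027, 0.996, -0.02], TCP at [254.775, 598.003, 220.313] pointing down, gripper open.
Joint ranges: [-3.06, 3.06], [-0.37, 2.12], [-1.25, 1.32], [0.18, 2.47], [-1.1, 4.24], [0.23, 1.98], [-2.94, 2.94]. Speed limits (rad/s): [2.57, 2.57, 3.14, 3.14, 3.14, 3.14, 3.14].

## Interface

Orientations are given as [roll, pitch, yaw] about the fixed x, y, z axes, in that order (R = Rz(yaw) Ry(pitch) Rx(roll)).
In Python, from cell import * gives the robot as it stands.
- The arm moves only by the tool move_arm, never from a script. Its argument "rows" is text: rows parted by semicolons, each of 7 numbers parted by spaces: the shift along the tool's x, y, z scaled (see below), then the turn, a rotation vector about the tool's x, y, z scaled (see below), then the closure, from -1 (fully open) to 1 (shut). A call has 1 to 12 rows; each row is the pose to reach, as a shift and turn from the pose commanded when the call began, along the tool's axes at that moment; what a row does not reach only later rows make up. The controller multiplies each number of a shift by 0.3 m and each number of a turn by pi/2 rad. A row lasts 1/12 s, in which the tool goes at most 41.7 mm and 7.16 degrees, less where a joint would pass 70% of its speed; a pose out of reach is approached as far as the arm can. A call with a number of a shift or a turn outside -1 to 1 is refused whole. A call with a gripper value outside its range is refused whole. The fingers move at their own pace and stop on an object; the grip force is fixed at half the most. Time passes only in rows, so rows that repeat a pose let the fingers close. It gives the time, the measured TCP pose, the force, the opening and the grip force at its end, in the units of the state.
- read_state(): the state, without advancing time (a new reading comes with each control period).
- get_image(name): name is "scene" or "side" or "wrist"; returns a dict with "img" (420x560x3 uint8, red, green, blue), "vfov" (degrees; the focal length in pixels is half the picture's height over the tangent of half this angle, whatever the lens; pixels are square), "cx", "cy" (the principal point, pixels), "k1" (the pictures are not rectified: a ray, as slopes to the right and down, at radius r is drawn at 1 + k1 r^2 times it, then the intrinsics apply), "extrinsics" (4x4, takes a point from camera to world coordinates); the wrist camera has in their place "T_tool_cam" (4x4, takes a point from camera to tool coordinates, whose origin is the TCP and whose axes are the flange's). Camera axes: x right, y up, looking along -z (the intrinsics and any distortion apply to the point x, -y, -z); pixel columns grow to the right and rows downward; lengths in mm; the calibration is good to about 2 mm. A picture is of the moment at which its call begins: read the wrist's pose just before it. There is no depth.
- finish_job(): hands the job in; it is judged then, once.
The state is a dict: "clock": time; "qpos": joint angles; "qd": joint speeds; "tau": joint torques, N m; "eef_pos": TCP position; "tool_rot": TCP orientation; "force": force on the tool from outside, world axes, zero at the start; "torque": the same for the moment, N m; "width": finger opening in mm; "gripper_force": force on a finger pad.
Only numpy, scipy, OpenCV 4.12 (cv2) and the standard library are available. Lean on these libraries where they do the work, as an engineer would, in place of code of your own. Each camera call takes 0.05 s, during which the arm holds its last target. There are 200 camera calls.

## Task

Shut the plywood shoe case: fold the inner flap with the white edge down flat first, then the outer flap with the red edge down flat over it. Then weigh the flaps down by stacking all the aluminium plate blanks from the slab on the green panel of the closed case, in one neat flat pile, each squarely on the panel with its edges flush with the others. Leave the horseshoe, creaser, hoof gauge and soapstone lying on the slab where they are.

Things in the scene. Friction and masses are not known exactly. Their poses are not given: they have to be found in the camera images.
- case: plywood case holding horseshoes, fixed to the slab, outer 160 mm (its x) x 180 mm (its y) x 70 mm high (-y wall 75 mm), walls 6 mm; origin at the centre of its underside, z up. Its two flaps, on the +y and -y walls, start open. Closed, the outer one makes a flat top 80 mm above the slab, large enough for the pile, over the inner one
- inner_flap (a joint): angle of the inner flap, plywood, 160 mm along case x, 80 mm from hinge to white-marked free edge, 5 mm thick, hinged on top of the case's +y wall: 0 = closed, flat over the case, underside 70 mm above the slab; pi/2 = upright; stop at 2.1; starts at 1.75 to 2.0, leaning outwards. Friction hinge (0.08 N m), stays where left; push it over by its outer face, press it flat from above
- outer_flap (a joint): angle of the outer flap, plywood, 160 mm along case x, 125 mm from hinge to red-marked free edge, 5 mm thick, hinged on top of the case's -y wall: 0 = closed, flat over the case, underside 75 mm above the slab; pi/2 = upright; stop at 2.1; starts at 1.75 to 2.0, leaning outwards. Friction hinge (0.08 N m), stays where left; push it over by its outer face, press it flat from above
- green_panel (a point): centre of the green rectangle painted on the outer face of the outer flap, 90 mm (its x, along the hinge) x 67 mm (its y), 76 mm from the hinge line: just the size of a blank; its z points out of that face. With the flap closed it faces up, 80 mm above the slab, 14 mm to the -y side of the case's centre, its axes as the case's
- inner_flap_hinge (a point): middle of the inner flap's hinge line, on the top outer edge of the +y wall, 70 mm above the slab, fixed; the hinge line runs along case x; axes as the case's
- outer_flap_hinge (a point): middle of the outer flap's hinge line, on the top outer edge of the -y wall, 75 mm above the slab, fixed; the hinge line runs along case x; axes as the case's; closed, this flap's red edge lies over the inner flap
- inner_flap_edge (a point): middle of the inner flap's white-marked free edge, 80 mm from its hinge line
- outer_flap_edge (a point): middle of the outer flap's red-marked free edge, 125 mm from its hinge line
- plate1: loose flat aluminium plate blank, 90 mm long (x) x 67 mm wide (y) x 8 mm thick, about 130 g, a dark bolt spot near each corner; origin at the centre of its underside as it lies at first, z up; half a turn or turning it over makes no difference; lies flat on the slab at the start; four to six of the six are there, absent ones read None
- plate2: loose flat aluminium plate blank, 90 mm long (x) x 67 mm wide (y) x 8 mm thick, about 130 g, a dark bolt spot near each corner; origin at the centre of its underside as it lies at first, z up; half a turn or turning it over makes no difference; lies flat on the slab at the start; four to six of the six are there, absent ones read None
- plate3: loose flat aluminium plate blank, 90 mm long (x) x 67 mm wide (y) x 8 mm thick, about 130 g, a dark bolt spot near each corner; origin at the centre of its underside as it lies at first, z up; half a turn or turning it over makes no difference; lies flat on the slab at the start; four to six of the six are there, absent ones read None
- plate4: loose flat aluminium plate blank, 90 mm long (x) x 67 mm wide (y) x 8 mm thick, about 130 g, a dark bolt spot near each corner; origin at the centre of its underside as it lies at first, z up; half a turn or turning it over makes no difference; lies flat on the slab at the start; four to six of the six are there, absent ones read None
- plate5: loose flat aluminium plate blank, 90 mm long (x) x 67 mm wide (y) x 8 mm thick, about 130 g, a dark bolt spot near each corner; origin at the centre of its underside as it lies at first, z up; half a turn or turning it over makes no difference; lies flat on the slab at the start; four to six of the six are there, absent ones read None
- plate6: loose flat aluminium plate blank, 90 mm long (x) x 67 mm wide (y) x 8 mm thick, about 130 g, a dark bolt spot near each corner; origin at the centre of its underside as it lies at first, z up; half a turn or turning it over makes no difference; lies flat on the slab at the start; four to six of the six are there, absent ones read None
- keg_shoe: dark steel horseshoe lying flat, about 125 x 115 x 9 mm, not part of the job; origin at its centre, underside
- creaser: farrier's creaser, red handle and steel head, 220 mm long along its x, 26 mm high, not part of the job; origin at the handle's head end, underside
- hoof_gauge: steel hoof gauge of two splayed flat legs, 175 mm long, 6.5 mm high at the brass pivot, not part of the job; origin at its middle, underside
- soapstone: white soapstone marker stick, 110 x 14 x 6 mm, not part of the job; origin at its middle, underside
Things that resemble listed ones, but are neither listed nor needed, are in the scene too. What is shaped like the plate2 but blue, pink or purple is not meant.

How it is judged:
By the outcome, as a careful person would: the job done as asked, in the order asked, and still so for the second after the job is handed in, with the robot touching nothing.
Of plate1, plate2, plate3, plate4, plate5, plate6 only 4 to 6 are there at a start; the rules pass over those that are not, and their reading is None.
At some moment in a run one of plate1, plate2, plate3, plate4, plate5, plate6 may be knocked a few centimetres aside while the robot is not near it.
Once in a run the grip may slacken for a moment while it holds something.
It also fails if it takes over 210 s, if anything falls off the work surface, if the arm or the gripper's body presses on something with over 40 N, if the wrist force passes 120 N, or if a joint passes its speed limit or range.

## Working session

There is one attempt and no reset: what is moved stays moved. The work goes in short steps, Python scripts to look and compute and a tool call to move; the robot and the scene stay as the last step left them, time stands still between calls to the robot, and variables do not carry over. Pictures are saved under pics/ and viewed, at most 14 in all, crops included, and the job is handed in when it is done.

Besides the shell and the picture viewer there is one more tool, called as name(argument=value, ...) on one line, values as JSON. move_arm: Moves the arm, as the interface text tells. Its arguments: {"type":"object","properties":{"rows":{"type":"string"}},"required":["rows"]}

```bash
ls; mkdir -p pics
python3 - <<'E'
from cell import *
import cv2,numpy as np
print(read_state())
for n in ["scene","side","wrist"]:
    d=get_image(n); cv2.imwrite(f"pics/{n}0.png",d["img"][:,:,::-1]); print(n,{k:v for k,v in d.items() if k!="img"})
E
```

```text
pics
{'clock': 0.0, 'qpos': array([-1.23378491,  0.62932421,  0.03845477,  1.51837645, -0.02700599,
        0.99626282, -0.02000088]), 'qd': array([-8.88513074e-04,  8.44068224e-04, -1.80864603e-04, -1.10370593e-03,
       -6.52438132e-04, -2.88437614e-05, -1.06269949e-03]), 'tau': array([-4.31526132e-05, -5.63401330e+01,  1.22662313e+00, -1.93436676e+01,
        1.12285389e-02,  1.05787799e-02,  7.01857601e-06]), 'eef_pos': array([254.53372699, 597.399962  , 219.40081766]), 'tool_rot': array([-3.13974034e+00,  2.58035592e-05,  2.73876656e+00]), 'force': array([0.21263149, 0.47166817, 0.26472178]), 'torque': array([-0.03158768,  0.02771816, -0.00758583]), 'gripper_force': 0.0, 'width': 85.51114607504245}
scene {'vfov': 52.39827023973445, 'cx': 278.82140149929177, 'cy': 211.05546663909928, 'k1': -0.03604779221056743, 'extrinsics': array([[-6.26804852e-01, -6.56757790e-01,  4.19267078e-01,
         1.07744268e+03],
       [ 7.79168270e-01, -5.25880292e-01,  3.41096358e-01,
         2.51661533e+02],
       [-3.53339648e-03,  5.40480456e-01,  8.41349150e-01,
         1.04274742e+03],
   
[... 322 characters left out ...]
5.37721030e-01,  8.41828754e-01,
         8.45269642e+02],
       [-1.84818077e-02,  8.43068852e-01,  5.37487984e-01,
         7.17977849e+02],
       [ 0.00000000e+00,  0.00000000e+00,  0.00000000e+00,
         1.00000000e+00]])}
wrist {'vfov': 60.83578007103796, 'cx': 278.80636910970793, 'cy': 208.42470097960515, 'k1': 0.033162546450245495, 'T_tool_cam': array([[ 9.39186733e-04,  9.48997269e-01,  3.15282891e-01,
         8.07866599e+01],
       [ 9.99999104e-01, -1.19188493e-03,  6.08690339e-04,
        -2.13510360e-01],
       [ 9.53426395e-04,  3.15282037e-01, -9.48997538e-01,
        -1.52718162e+02],
       [ 0.00000000e+00,  0.00000000e+00,  0.00000000e+00,
         1.00000000e+00]])}
```

View pics/scene0.png

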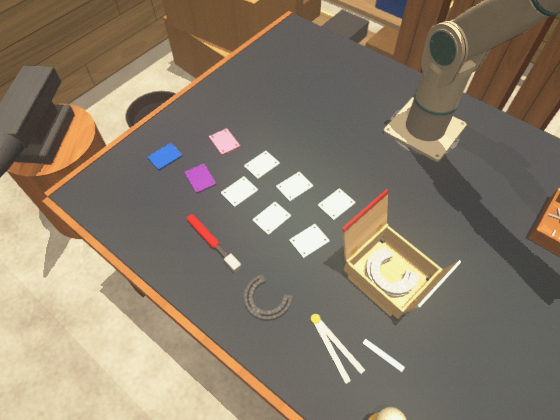

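View pics/side0.png

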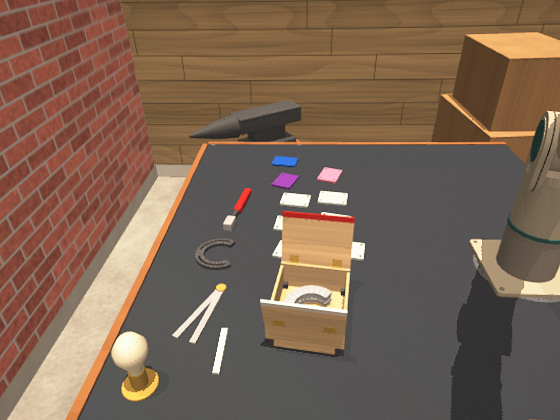

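The scene view shows six white plates at about (262,164), (240,191), (295,186), (272,218), (337,204) and (309,240). The case is at about (395,268), with the red flap's edge at (368,210) and the white flap's edge at (440,284). The side view shows the same case from behind its +y flap; the white edge runs (264,305)-(350,315) and the red edge (283,215)-(353,220).

```bash
cat > h.py <<'E'
from cell import *
import cv2, numpy as np
from scipy.spatial.transform import Rotation as R
def cam(name, st=None):
    if name=="wrist": st=read_state()
    d=get_image(name)
    if name=="wrist":
        T=np.eye(4); T[:3,:3]=R.from_euler('xyz',st['tool_rot']).as_matrix(); T[:3,3]=st['eef_pos']
        d['extrinsics']=T@d['T_tool_cam']
    f=d['img'].shape[0]/2/np.tan(np.radians(d['vfov']/2))
    d['K']=np.array([[f,0,d['cx']],[0,f,d['cy']],[0,0,1]]); d['D']=np.array([d['k1'],0,0,0,0])
    return d
def rays(d,px):
    p=cv2.undistortPoints(np.array(px,float).reshape(-1,1,2),d['K'],d['D']).reshape(-1,2)
    v=np.c_[p[:,0],-p[:,1],-np.ones(len(p))]@d['extrinsics'][:3,:3].T
    return d['extrinsics'][:3,3],v
def onz(d,px,z):
    o,v=rays(d,px); return o+v*((z-o[2])/v[:,2])[:,None]
def proj(d,P):
    E=np.linalg.inv(d['extrinsics']); q=np.atleast_2d(P)@E[:3,:3].T+E[:3,3]
    q=q*[1,-1,-1]
    return cv2.projectPoints(q.reshape(-1,1,3),np.zeros(3),np.zeros(3),d['K'],d['D'])[0].reshape(-1,2)
def white(d,smax=50,vmin=150):
    h=cv2.cvtColor(d['img'],cv2.COLOR_RGB2HSV)
    return ((h[...,1]<smax)&(h[...,2]>vmin)).astype(np.uint8)
def plates(d,z=8,smax=50,vmin=150,a=(60,115)):
    """rectangles on plane z: x,y,yaw of long side,L,W"""
    m=cv2.morphologyEx(white(d,smax,vmin),cv2.MORPH_CLOSE,np.ones((3,3)))
    out=[]
    for c in cv2.findContours(m,cv2.RETR_EXTERNAL,cv2.CHAIN_APPROX_NONE)[0]:
        if cv2.contourArea(c)<150: continue
        P=onz(d,c.reshape(-1,2),z)[:,:2].astype(np.float32)
        (x,y),(w,h),an=cv2.minAreaRect(P)
        if w<h: w,h,an=h,w,an+90
        if 75<w<110 and 55<h<80: out.append([x,y,(np.radians(an)+np.pi/2)%np.pi-np.pi/2,w,h])
    return np.array(out)
E
python3 - <<'E'
from h import *
np.set_printoptions(precision=3,suppress=True)
for n in["scene","side"]:
    d=cam(n); print(n); print(plates(d))
    h=cv2.cvtColor(d['img'],cv2.COLOR_RGB2HSV); print(h[204,337],h[164,262])
    i=d['img'][150:330,320:480] if n=="scene" else d['img'][200:360,240:380]
    s=5 if n=='side' else 3
    cv2.imwrite(f"pics/{n}c.png",cv2.resize(i[:,:,::-1],None,fx=s,fy=s,interpolation=cv2.INTER_CUBIC) if n=='scene' else cv2.resize(i[:,:,::-1],None,fx=3.75,fy=3.75,interpolation=cv2.INTER_CUBIC))
E
```

```text
scene
[[ 582.743  -43.669   -0.281   93.094   70.81 ]
 [ 590.93  -171.618   -0.124   93.485   70.626]
 [ 435.603  -54.299   -0.181   93.463   70.423]
 [ 578.784 -305.308   -0.17    92.325   70.634]
 [ 462.269 -188.998   -0.241   92.24    72.471]
 [ 459.324 -319.013   -0.158   93.36    70.985]
 [ 458.769 -478.52     1.24    88.37    66.823]]
[ 36   5 247] [ 40   6 247]
side
[[ 577.052 -302.154   -0.166   92.615   75.073]
 [ 456.979 -315.499   -0.156   91.87    75.351]]
[ 18  46 145] [165   6  87]
```

View pics/scenec.png

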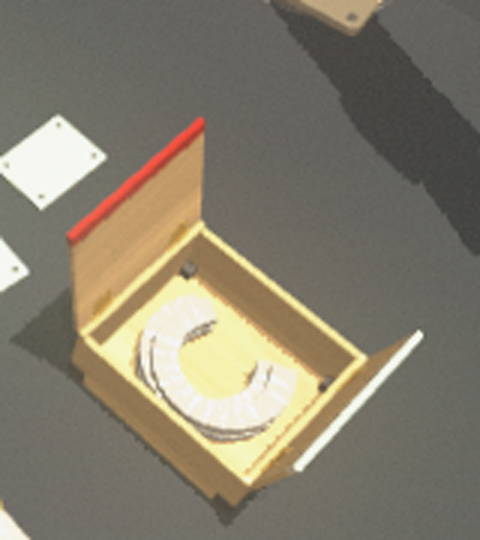

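View pics/sidec.png

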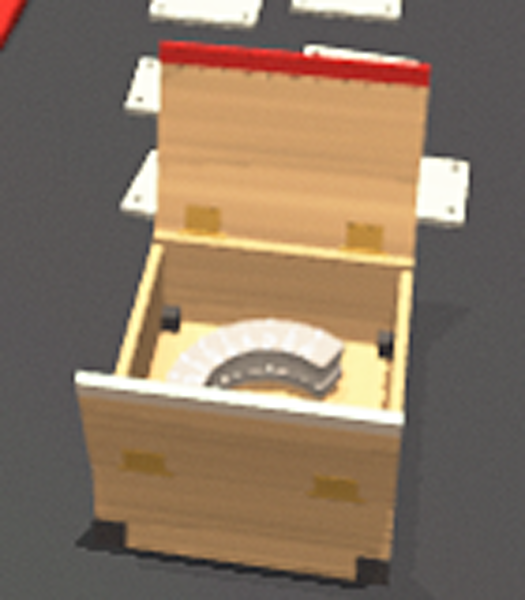

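The crops show the outer flap's hinge ends in the scene view at about (387,224) and (347,261). The red edge ends are at (387.7,190) and (343.3,229.3) in scene, and (354.7,218) and (282.7,212) in side. The white edge ends are at (460.7,261) and (419,306) in scene, and (347.5,312.5) and (260.8,300.5) in side.

Run:
```python
from h import *
np.set_printoptions(precision=1,suppress=True)
a=cam("scene");b=cam("side")
def tri(p,q):
    o1,v1=rays(a,p);o2,v2=rays(b,q);v1=v1[0];v2=v2[0]
    t=np.linalg.lstsq(np.c_[v1,-v2],o2-o1,rcond=None)[0]
    A=o1+t[0]*v1;B=o2+t[1]*v2; print((A+B)/2,np.linalg.norm(A-B)); return (A+B)/2
print("red")
r=[tri((387.7,190),(354.7,218)),tri((343.3,229.3),(282.7,212))]
print("white")
w=[tri((460.7,261),(347.5,312.5)),tri((419,306),(260.8,300.5))]
for e in(r,w): print(np.linalg.norm(e[0]-e[1]),np.arctan2(*(e[1]-e[0])[1::-1]))
H=onz(a,[(387.3,224),(346.7,261)],75);print("hinge",H,np.linalg.norm(H[0]-H[1]),np.arctan2(*(H[1]-H[0])[1::-1]))
H=onz(b,[(348.5,271),(281,262.5)],75);print("hinge side",H)
```

```text
red
[440.1  76.8 194.6] 1.3985152789864657
[599.   53.9 193. ] 1.990469124588243
white
[472.4 306.2 145.8] 1.2454216404140235
[630.7 282.8 146.9] 2.019766870044285
160.58676057386248 -0.14294644961844444
160.05809188164957 -0.1467068037791169
hinge [[447.4 109.   75. ]
 [604.8  85.6  75. ]] 159.07383318252892 -0.14779685892196734
hinge side [[448.3 113.8  75. ]
 [602.6  88.4  75. ]]
```

```bash
cat >> h.py <<'E'
C=np.array([537.,185.]); YAW=-0.146
def case(u,v,z):
    c,s=np.cos(YAW),np.sin(YAW); return np.array([C[0]+c*u-s*v,C[1]+s*u+c*v,z])
def plan(wps,g):
    """wps: [(xyz,yaw)] tool-down; prints rows relative to the present pose"""
    st=read_state(); p=st['eef_pos']; Rt=R.from_euler('xyz',st['tool_rot']); pp=p; pr=Rt
    for x,yaw in wps:
        T=R.from_euler('xyz',[np.pi,0,yaw]); 
        s=Rt.inv().apply(np.array(x)-p)/300; r=(Rt.inv()*T).as_rotvec()/(np.pi/2)
        n=max(np.linalg.norm(np.array(x)-pp)/41.7,np.degrees((pr.inv()*T).magnitude())/7.16)
        print(*[f"{k:.3f}" for k in (*s,*r)],g,f"  #rows {n:.1f}"); pp=np.array(x);pr=T
E
python3 - <<'E'
from h import *
TY=np.pi+YAW
plan([(case(0,175,219),TY),(case(0,175,146),TY)],1)
E
```

```text
-1.257 -0.333 0.004 -0.000 -0.000 -0.164 1   #rows 9.4
-1.257 -0.333 0.247 -0.000 -0.000 -0.164 1   #rows 1.8
```

move_arm(rows="-0.9 -0.24 0 0 0 -0.164 1;-0.9 -0.24 0 0 0 -0.164 1;-0.9 -0.24 0 0 0 -0.164 1;-0.9 -0.24 0 0 0 -0.164 1;-0.9 -0.24 0 0 0 -0.164 1;-0.9 -0.24 0 0 0 -0.164 1;-0.9 -0.24 0 0 0 -0.164 1;-0.9 -0.24 0 0 0 -0.164 1;-0.9 -0.24 0 0 0 -0.164 1;-0.9 -0.24 0 0 0 -0.164 1")

```text
clock: 1.18
eef_pos: [474.0, 426.7, 220.2]
tool_rot: [3.141, -0.001, 2.997]
force: [-0.7, 0.5, 0.3]
width: -0.0
gripper_force: 0.0
```

Run:
```python
from h import *
TY=np.pi+YAW
plan([(case(0,175,219),TY),(case(0,175,146),TY)],1)
def arc(side,hz,r,ths,d=15):
    for th in ths:
        w=r*np.cos(th)-5*np.sin(th)-d; z=hz+r*np.sin(th)+5*np.cos(th)
        yield (case(0,90-w if side>0 else -90+w,z+14),TY)
print()
plan(list(arc(1,70,65,np.linspace(1.8,0,10))),1)
```

```text
-0.325 -0.184 0.004 0.000 -0.001 0.001 1   #rows 2.7
-0.325 -0.184 0.247 0.000 -0.001 0.001 1   #rows 1.8

-0.325 -0.352 0.246 0.000 -0.001 0.001 1   #rows 3.9
-0.325 -0.394 0.237 0.000 -0.001 0.001 1   #rows 0.3
-0.325 -0.437 0.237 0.000 -0.001 0.001 1   #rows 0.3
-0.324 -0.480 0.245 0.000 -0.001 0.001 1   #rows 0.3
-0.324 -0.520 0.262 0.000 -0.001 0.001 1   #rows 0.3
-0.324 -0.556 0.286 0.000 -0.001 0.001 1   #rows 0.3
-0.324 -0.586 0.317 0.000 -0.001 0.001 1   #rows 0.3
-0.324 -0.610 0.354 0.000 -0.001 0.001 1   #rows 0.3
-0.324 -0.626 0.394 0.000 -0.001 0.001 1   #rows 0.3
-0.325 -0.634 0.437 0.000 -0.001 0.001 1   #rows 0.3
```

move_arm(rows="-0.325 -0.184 0 0 0 0 1;-0.325 -0.184 0 0 0 0 1;-0.325 -0.184 0 0 0 0 1;-0.325 -0.184 0.247 0 0 0 1;-0.325 -0.184 0.247 0 0 0 1;-0.325 -0.184 0.247 0 0 0 1;-0.325 -0.184 0.247 0 0 0 1")

```text
clock: 1.77
eef_pos: [560.7, 358.6, 144.8]
tool_rot: [-3.14, -0.004, 3.0]
force: [0.1, 0.4, 1.9]
width: -0.0
gripper_force: 0.0
```

move_arm(rows="0 -0.09 0 0 0 0 1;0 -0.17 0 0 0 0 1;0 -0.21 -0.01 0 0 0 1;0 -0.25 -0.01 0 0 0 1;0 -0.296 -0.002 0 0 0 1;0 -0.336 0.015 0 0 0 1;0 -0.372 0.039 0 0 0 1;0 -0.402 0.07 0 0 0 1;0 -0.426 0.107 0 0 0 1;0 -0.442 0.147 0 0 0 1;0 -0.45 0.18 0 0 0 1;0 -0.45 0.18 0 0 0 1")

```text
clock: 2.77
eef_pos: [542.2, 222.2, 89.7]
tool_rot: [-3.139, -0.004, 2.996]
force: [0.4, -1.1, -0.4]
width: 0.2
gripper_force: 0.0
```

move_arm(rows="0 0 0.008 0 0 0 1;0 0 0.016 0 0 0 1;0 0 0.016 0 0 0 1")

```text
clock: 3.02
eef_pos: [544.0, 224.3, 87.3]
tool_rot: [3.141, 0.0, 2.997]
force: [0.3, 0.0, -0.2]
width: 0.5
gripper_force: 0.0
```

Run:
```python
from h import *
for n in["scene","side"]:
    d=cam(n); i=d['img'][150:330,320:480] if n=="scene" else d['img'][200:360,240:380]
    globals()[n]=cv2.resize(i[:,:,::-1],(400,450))
cv2.imwrite("pics/inner.png",np.hstack([scene,side]))
```

```text
(no output)
```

View pics/inner.png

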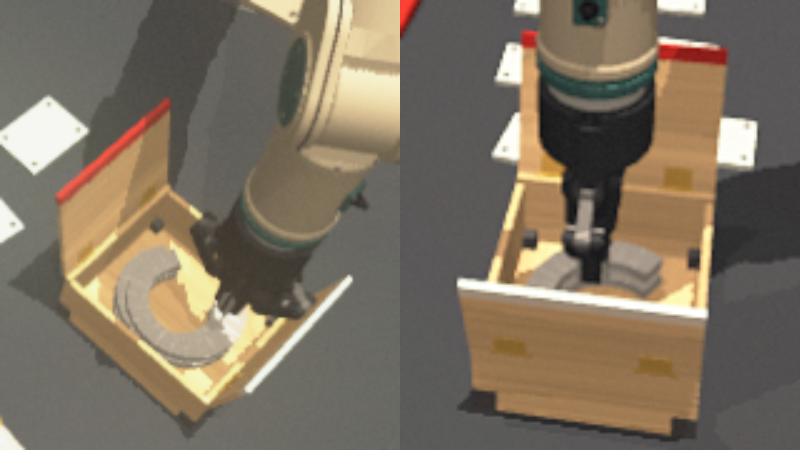

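Run:
```python
from h import *
np.set_printoptions(precision=1,suppress=True)
a=cam("scene");b=cam("side");w=cam("wrist")
p=read_state()['eef_pos']
for z in (-14,0,14,60): print(z,proj(b,p+[0,0,z]),proj(a,p+[0,0,z]),proj(w,p+[0,0,z]))
cv2.imwrite("pics/w1.png",w['img'][:,:,::-1])
i=b['img'][230:370,230:390];cv2.imwrite("pics/s1.png",cv2.resize(i[:,:,::-1],None,fx=4,fy=4,interpolation=2))
```

```text
-14 [[306.3 306.5]] [[407.  275.5]] [[279.3 255.5]]
0 [[306.4 301.6]] [[408.4 273.1]] [[279.3 268.4]]
14 [[306.5 296.6]] [[409.9 270.7]] [[279.4 283.6]]
60 [[306.8 279.5]] [[414.9 262.3]] [[279.5 359. ]]
```

View pics/w1.png

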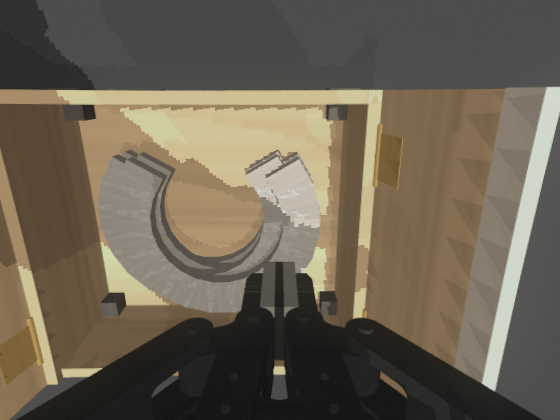

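The wrist view shows the closed fingers inside the open case, tips at about (280,263), and the white edge running (545,90)-(490,390). So the inner flap is still leaning out and the tool passed over it.

Run:
```python
from h import *
np.set_printoptions(precision=1,suppress=True)
a=cam("scene");b=cam("side");w=cam("wrist")
for P in ([472.4,306.2,146],[630.7,282.8,147],[447.4,104,75],case(-80,90,70),case(80,90,70)): print(P,proj(w,P),proj(a,P),proj(b,P))
def white_edge(d,box):
    x0,y0,x1,y1=box;m=np.zeros(d['img'].shape[:2],np.uint8);m[y0:y1,x0:x1]=white(d,40,170)[y0:y1,x0:x1]
    c=max(cv2.findContours(m,0,1)[0],key=cv2.contourArea); return cv2.boxPoints(cv2.minAreaRect(c))
print(white_edge(a,(410,240,480,320)));print(white_edge(b,(250,280,360,330)))
```

```text
[472.4, 306.2, 146] [[574.   78.5]] [[460.8 260.7]] [[347.2 312.7]]
[630.7, 282.8, 147] [[468.9 530.7]] [[419.1 305.5]] [[260.4 300.8]]
[447.4, 104, 75] [[-28.5  92.5]] [[385.7 223. ]] [[348.5 268.1]]
[470.9 285.7  70. ] [[392.7  87.9]] [[442.8 269.2]] [[344.5 332.6]]
[629.2 262.4  70. ] [[365.3 374.9]] [[402.8 311.4]] [[263.7 321.3]]
[[417.  305.1]
 [458.8 259.8]
 [461.  261.9]
 [419.2 307.2]]
[[259.6 301.8]
 [260.1 298.1]
 [347.3 309.3]
 [346.9 313. ]]
```

View pics/s1.png

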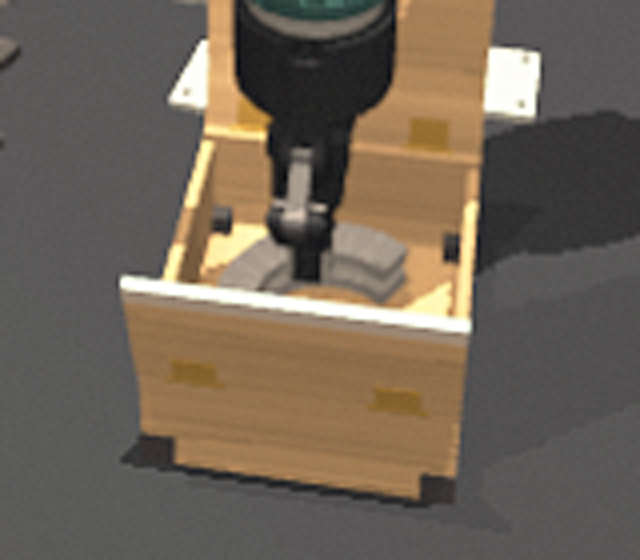

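move_arm(rows="0 0 -0.44 0 0 0 1;0 0 -0.44 0 0 0 1;0 0 -0.44 0 0 0 1;0 0 -0.44 0 0 0 1;0 0.47 -0.44 0 0 0 1;0 0.47 -0.44 0 0 0 1;0 0.47 -0.44 0 0 0 1;0 0.47 -0.44 0 0 0 1;0 0.47 -0.11 0 0 0 1;0 0.47 -0.11 0 0 0 1;0 0.47 -0.11 0 0 0 1;0 0.47 -0.11 0 0 0 1")

```text
clock: 4.42
eef_pos: [560.9, 361.0, 115.1]
tool_rot: [-3.135, -0.007, 2.997]
force: [-0.2, -1.0, 0.2]
width: -0.5
gripper_force: 0.0
```

move_arm(rows="0 -0.08 0 0 0 0 1;0 -0.16 0 0 0 0 1;0 -0.2 0 0 0 0 1;0 -0.24 0 0 0 0 1;0 -0.28 0 0 0 0 1;0 -0.32 0 0 0 0 1;0 -0.36 0 0 0 0 1;0 -0.36 0 0 0 0 1")

```text
clock: 5.08
eef_pos: [548.4, 252.8, 120.4]
tool_rot: [-3.139, -0.001, 2.994]
force: [0.4, -0.8, -0.4]
width: 0.2
gripper_force: 0.0
```

Run:
```python
from h import *
for n in["scene","side"]:
    d=cam(n); i=d['img'][150:330,320:480] if n=="scene" else d['img'][200:360,240:380]
    globals()[n]=cv2.resize(i[:,:,::-1],(400,450))
cv2.imwrite("pics/inner2.png",np.hstack([scene,side]))
```

```text
(no output)
```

View pics/inner2.png

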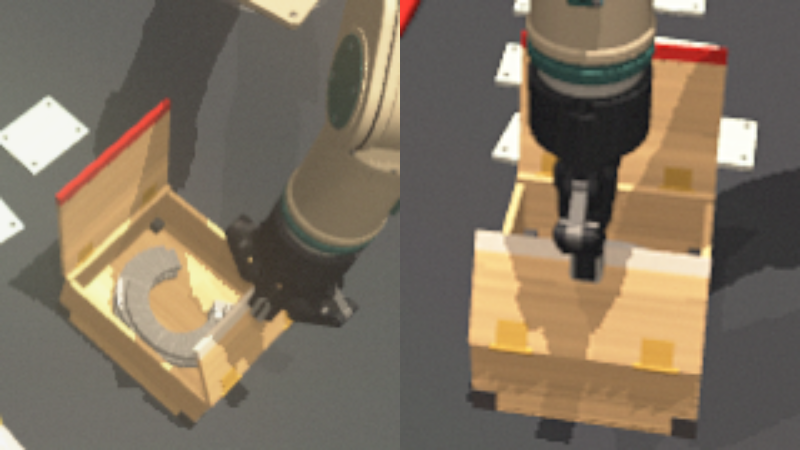

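The inner flap now leans inward, its white edge near (275,285) px in the side view, with the fingers on its outer face. Next I fold it down.

move_arm(rows="0 -0.04 0 0 0 0 1;0 -0.06 0.02 0 0 0 1;0 -0.08 0.04 0 0 0 1;0 -0.09 0.06 0 0 0 1;0 -0.1 0.08 0 0 0 1;0 -0.1 0.1 0 0 0 1;0 -0.1 0.115 0 0 0 1;0 -0.1 0.115 0 0 0 1")

```text
clock: 5.85
eef_pos: [543.6, 226.5, 84.5]
tool_rot: [-3.141, -0.002, 2.997]
force: [0.5, -0.2, -0.5]
width: 0.2
gripper_force: 0.0
```

move_arm(rows="0 0 0.01 0 0 0 1;0 0 0.01 0 0 0 1;0 0 0.01 0 0 0 1")

```text
clock: 6.1
eef_pos: [544.2, 226.9, 82.8]
tool_rot: [3.141, -0.0, 2.997]
force: [-0.4, -0.1, 0.3]
width: -0.0
gripper_force: 0.0
```

move_arm(rows="0 0 0.01 0 0 0 1;0 0 0.01 0 0 0 1;0 0 0.02 0 0 0 1;0 0 0.02 0 0 0 1")

```text
clock: 6.43
eef_pos: [544.4, 226.6, 76.6]
tool_rot: [3.142, 0.0, 2.996]
force: [-0.2, -0.1, 0.6]
width: -0.0
gripper_force: 0.2
```

Run:
```python
from h import *
w=cam("wrist");d=cam("side"); i=d['img'][200:360,220:400]
cv2.imwrite("pics/inner3.png",np.hstack([cv2.resize(w['img'][:,:,::-1],(400,300)),cv2.resize(i[:,:,::-1],(400,300))]))
```

```text
(no output)
```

View pics/inner3.png

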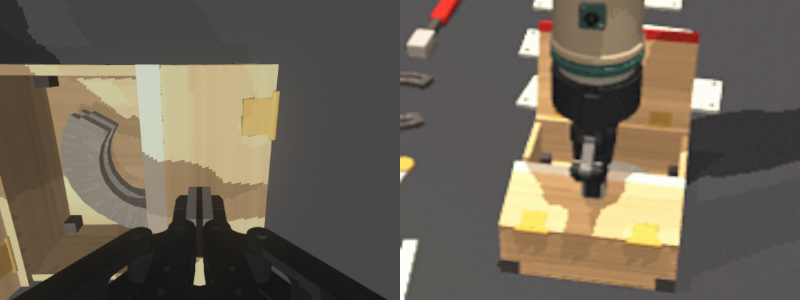

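move_arm(rows="0 0 0.007 0 0 0 1;0 0 0.007 0 0 0 1;0 0 0.014 0 0 0 1;0 0 0.014 0 0 0 1")

```text
clock: 6.87
eef_pos: [544.4, 226.5, 72.4]
tool_rot: [-3.141, -0.0, 2.996]
force: [0.0, 0.4, 0.0]
width: -0.0
gripper_force: 0.1
```

move_arm(rows="0 0 0.007 0 0 0 1;0 0 0.007 0 0 0 1;0 0 0.007 0 0 0 1;0 0 0.007 0 0 0 1")

```text
clock: 7.2
eef_pos: [544.1, 226.7, 70.4]
tool_rot: [3.142, -0.0, 2.996]
force: [0.4, -0.1, -0.1]
width: 0.0
gripper_force: 0.0
```

Run:
```python
from h import *
np.set_printoptions(precision=1,suppress=True)
w=cam("wrist");d=cam("side");a=cam("scene")
p=read_state()['eef_pos']
for z in (-14,0,14): print(z,proj(d,p+[0,0,z]),proj(a,p+[0,0,z]),proj(w,p+[0,0,z]))
o=lambda im,x0,y0,x1,y1,wd:cv2.resize(im[y0:y1,x0:x1,::-1],(wd,600),interpolation=2)
cv2.imwrite("pics/inner4.png",np.hstack([o(d['img'],250,240,360,350,400),o(a['img'],350,200,460,330,400)]))
```

```text
-14 [[306.2 313.4]] [[406.2 279. ]] [[279.5 256. ]]
0 [[306.3 308.6]] [[407.6 276.7]] [[279.5 268.9]]
14 [[306.4 303.7]] [[409.  274.3]] [[279.5 284.1]]
```

View pics/inner4.png

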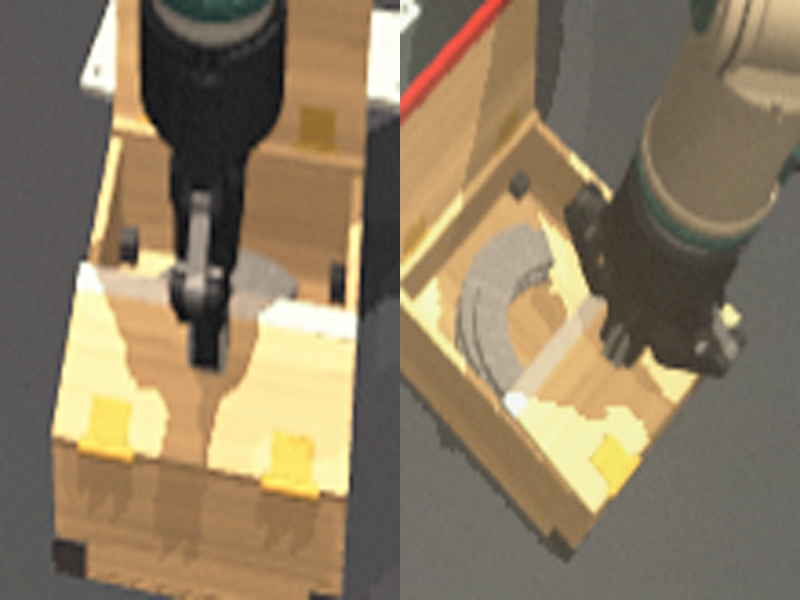

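Run:
```python
from h import *
np.set_printoptions(precision=1,suppress=True)
d=cam("side");a=cam("scene")
for th in (0,.15,.3,.45):
    for u in(-80,80):
        P=case(u,90-80*np.cos(th)+5*np.sin(th),70+80*np.sin(th)+5*np.cos(th)); print(th,u,P,"side",proj(d,P)[0],"scene",proj(a,P)[0])
for u in (-80,80): P=case(u,90,75);print(u,"hinge side",proj(d,P)[0],"scene",proj(a,P)[0])
for z in range(0,30,10): print(z, proj(d,case(0,52+15,70+z)),proj(a,case(11,40,70+z)))
```

```text
0 -80 [459.3 206.5  75. ] side [347.2 300.8] scene [417.7 247.5]
0 80 [617.6 183.3  75. ] side [272.  291.3] scene [377.2 287.5]
0.15 -80 [459.5 208.2  86.9] side [347.5 297.2] scene [419.5 245.7]
0.15 80 [617.8 184.9  86.9] side [271.7 287.7] scene [378.7 286. ]
0.3 -80 [460.  211.5  98.4] side [347.8 294.3] scene [421.8 244.4]
0.3 80 [618.3 188.3  98.4] side [271.2 284.8] scene [380.8 285.1]
0.45 -80 [460.8 216.6 109.3] side [348.  292.1] scene [424.7 243.7]
0.45 80 [619.1 193.3 109.3] side [270.5 282.6] scene [383.4 284.7]
-80 hinge side [344.7 330.8] scene [443.4 268.3]
80 hinge side [263.6 319.5] scene [403.3 310.7]
0 [[305.1 317.9]] [[404.3 278.7]]
10 [[305.1 314.4]] [[405.3 277. ]]
20 [[305.2 310.9]] [[406.3 275.3]]
```

The flap looks nearly flat (angle about 0.1-0.2) with no contact force yet, so I keep pressing in small steps.

move_arm(rows="0 0 0.01 0 0 0 1;0 0 0.01 0 0 0 1;0 0 0.01 0 0 0 1;0 0 0.01 0 0 0 1;0 0 0.02 0 0 0 1;0 0 0.02 0 0 0 1")

```text
clock: 7.95
eef_pos: [544.2, 226.5, 64.2]
tool_rot: [-3.141, -0.0, 2.996]
force: [-0.6, 0.3, -0.0]
width: 0.1
gripper_force: 0.0
```

move_arm(rows="0 0 0.01 0 0 0 1;0 0 0.01 0 0 0 1;0 0 0.01 0 0 0 1;0 0 0.01 0 0 0 1")

```text
clock: 8.28
eef_pos: [544.4, 226.6, 63.9]
tool_rot: [3.141, 0.001, 2.996]
force: [-5.3, -1.6, 20.1]
width: 0.2
gripper_force: 9.5
```

move_arm(rows="0 0 -0.2 0 0 0 1;0 0 -0.6 0 0 0 1;0 0 -0.6 0 0 0 1;0 0 -0.6 0 0 0 1;0 0 -0.6 0 0 0 1;0 0 -0.6 0 0 0 1;0 0 -0.6 0 0 0 1")

```text
clock: 8.87
eef_pos: [544.4, 226.7, 242.1]
tool_rot: [3.141, 0.001, 2.996]
force: [0.6, 0.2, -0.1]
width: 0.1
gripper_force: 0.0
```

Run:
```python
from h import *
np.set_printoptions(precision=1,suppress=True)
d=cam("wrist"); st=read_state(); print(st['eef_pos'],d['extrinsics'][:3,3]);np.save("w2.npy",d['img'])
import pickle;pickle.dump(d,open("w2.pkl","wb"))
cv2.imwrite("pics/w2.png",d['img'][:,:,::-1])
for n,P in dict(in_m=case(-80,90,75),in_p=case(80,90,75),we_m=case(-80,10,75),we_p=case(80,10,75),out_m=case(-80,-90,75),out_p=case(80,-90,75)).items(): print(n,proj(d,P)[0])
```

```text
[543.6 226.3 240.7] [464.2 238.  394.8]
in_m [335.9  88.4]
in_p [327.3 259.5]
we_m [241.1  88.3]
we_p [246.3 259.4]
out_m [121.7  87.4]
out_p [144.5 259.5]
```

View pics/w2.png

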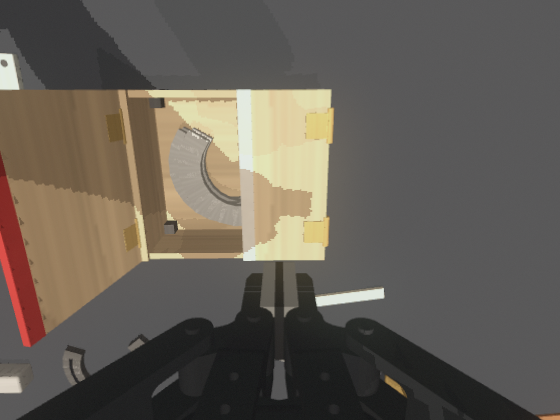

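Inner hinge corners are at (330,89) and (325,260), and the white edge runs (237,90)-(243,261). That is 93 px from the hinge against 95 predicted, so the inner flap is flat. Contact showed the shut fingertips about 11 mm above the reported TCP z. Next is the outer flap.

move_arm(rows="0 -0.8 0 0 0 0 1;0 -0.8 0 0 0 0 1;0 -0.8 0 0 0 0 1;0 -0.8 0 0 0 0 1;0 -0.8 0 0 0 0 1;0 -0.8 0 0 0 0 1;0 -0.8 0 0 0 0 1;0 -0.8 0.293 0 0 0 1;0 -0.8 0.293 0 0 0 1;0 -0.8 0.293 0 0 0 1;0 -0.8 0.293 0 0 0 1;0 -0.8 0.293 0 0 0 1")

```text
clock: 9.92
eef_pos: [509.6, -10.5, 153.7]
tool_rot: [-3.142, -0.001, 2.997]
force: [1.2, -0.2, 0.9]
width: 0.1
gripper_force: 0.0
```

move_arm(rows="0 0.09 0 0 0 0 1;0 0.17 0 0 0 0 1;0 0.21 0 0 0 0 1;0 0.25 0 0 0 0 1;0 0.29 0 0 0 0 1;0 0.33 0 0 0 0 1;0 0.37 0 0 0 0 1;0 0.41 0 0 0 0 1;0 0.45 0 0 0 0 1;0 0.49 0 0 0 0 1;0 0.53 0 0 0 0 1;0 0.53 0 0 0 0 1")

```text
clock: 10.92
eef_pos: [532.9, 150.4, 153.7]
tool_rot: [3.139, 0.0, 3.0]
force: [0.9, -0.0, 0.6]
width: 0.1
gripper_force: 0.0
```

Run:
```python
from h import *
for n in["scene","side"]:
    d=cam(n); i=d['img'][150:330,320:480] if n=="scene" else d['img'][200:360,240:380]
    globals()[n]=cv2.resize(i[:,:,::-1],(400,450))
cv2.imwrite("pics/outer.png",np.hstack([scene,side]))
print(read_state()['eef_pos'])
```

```text
[532.58112147 147.15899521 153.58664027]
```

View pics/outer.png

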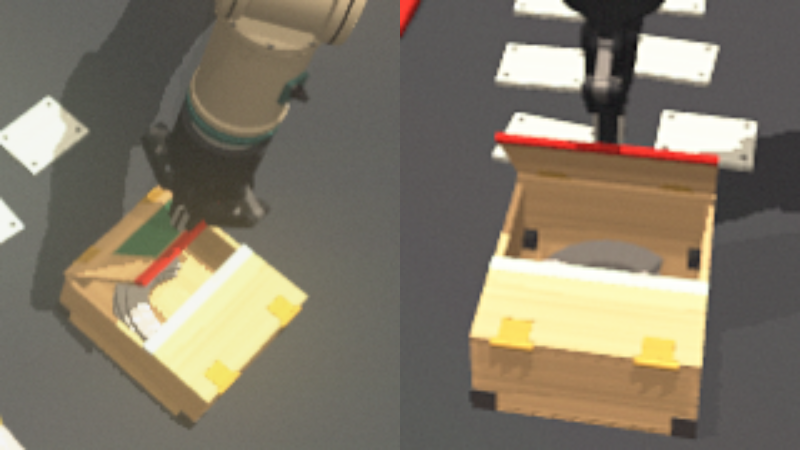

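The inner flap is flat and the outer flap leans inward, red edge at about (600,150) in the picture, with the fingers behind it. Next I fold it down.

move_arm(rows="0 0.03 0.02 0 0 0 1;0 0.06 0.05 0 0 0 1;0 0.09 0.09 0 0 0 1;0 0.11 0.125 0 0 0 1;0 0.13 0.165 0 0 0 1;0 0.14 0.21 0 0 0 1;0 0.15 0.245 0 0 0 1;0 0.15 0.27 0 0 0 1;0 0.15 0.28 0 0 0 1;0 0.15 0.28 0 0 0 1")

```text
clock: 11.85
eef_pos: [538.5, 191.2, 69.3]
tool_rot: [-3.141, -0.001, 2.997]
force: [-0.4, -0.5, 0.4]
width: 0.4
gripper_force: 0.0
```

move_arm(rows="0 0 0.01 0 0 0 1;0 0 0.01 0 0 0 1;0 0 0.01 0 0 0 1")

```text
clock: 12.1
eef_pos: [539.0, 191.1, 68.8]
tool_rot: [3.141, 0.0, 2.996]
force: [-6.1, -1.1, 17.7]
width: -0.2
gripper_force: 9.2
```

move_arm(rows="0 0 -0.2 0 0 0 -1;0 0 -0.6 0 0 0 -1;0 -0.07 -0.6 0 0 0 -1;0 -0.07 -0.6 0 0 0 -1;0 -0.07 -0.6 0 0 0 -1;0 -0.07 -0.6 0 0 0 -1;0 -0.07 -0.6 0 0 0 -1;0 -0.07 -0.6 0 0 0 -1")

```text
clock: 12.77
eef_pos: [535.2, 169.9, 245.6]
tool_rot: [-3.141, -0.002, 2.996]
force: [-0.6, 0.1, 0.6]
width: 85.0
gripper_force: 0.0
```

```bash
cat >> h.py <<'E'
def green(d,z=80):
    h=cv2.cvtColor(d['img'],cv2.COLOR_RGB2HSV)
    m=((h[...,0]>40)&(h[...,0]<95)&(h[...,1]>70)).astype(np.uint8)
    c=max(cv2.findContours(m,0,1)[0],key=cv2.contourArea).reshape(-1,2)
    r=cv2.minAreaRect(onz(d,c,z)[:,:2].astype(np.float32)); return c.min(0),c.max(0),r
E
python3 - <<'E'
from h import *
np.set_printoptions(precision=2,suppress=True)
for n in("wrist","scene","side"):
    d=cam(n); print(n,green(d))
    if n=="wrist": cv2.imwrite("pics/w3.png",d['img'][:,:,::-1])
    if n!="wrist": print(plates(d))
E
```

```text
wrist (array([265, 171], dtype=int32), array([290, 189], dtype=int32), ((532.7529907226562, 169.25636291503906), (16.332807540893555, 22.479124069213867), 3.4425313472747803))
scene (array([370, 241], dtype=int32), array([410, 279], dtype=int32), ((536.194580078125, 168.97589111328125), (63.626888275146484, 88.81707000732422), 81.8082046508789))
[[ 583.01  -43.73   -0.28   92.51   70.81]
 [ 591.   -171.61   -0.12   92.91   70.64]
 [ 435.73  -54.09   -0.19   92.81   70.47]
 [ 578.99 -305.4    -0.17   92.12   70.49]
 [ 461.95 -189.55   -0.23   92.34   71.59]
 [ 459.32 -319.01   -0.16   93.36   70.98]
 [ 459.82 -479.17    1.27   87.58   66.87]]
side (array([310,   6], dtype=int32), array([349,  52], dtype=int32), ((336.37158203125, -2993.05078125), (2026.8980712890625, 319.90704345703125), 86.73014068603516))
[[ 581.25  -40.94   -0.29   92.27   73.41]
 [ 433.9   -51.64   -0.17   91.57   73.34]
 [1031.52  -87.81    1.37  101.98   55.24]
 [ 588.77 -168.36   -0.13   92.21   74.26]
 [ 460.09 -185.48   -0.24   92.3    74.62]
 [ 587.72 -303.72    1.41   75.78   70.89]
 [ 452.65 -315.1    -0.14   83.28   75.32]]
```

View pics/w3.png

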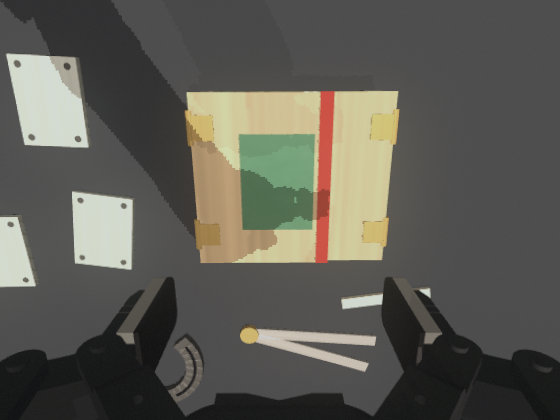

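Both flaps are flat. The green panel's corners are at about (239,135), (313,135), (315,230) and (243,230), and the red edge runs (327,92)-(321,262).

```bash
sed -i 's/h\[...,1\]>70/h[...,1]>45/' h.py
python3 - <<'E'
from h import *
np.set_printoptions(precision=3,suppress=True)
a=[]
for i in range(2):
    d=cam("wrist"); m,M,r=green(d); print(m,M,r)
print(plates(d,8))
E=onz(d,[(187,92),(397,91),(382,261),(201,263)],80);print(E, E.mean(0))
print(onz(d,[(327,92),(321,262)],80))
a=cam("scene"); print(green(a))
E
```

```text
[239 135] [314 229] ((535.2890625, 167.1683807373047), (66.82301330566406, 88.31354522705078), 81.82003784179688)
[239 134] [314 229] ((535.2453002929688, 167.2299346923828), (66.7401351928711, 89.27735900878906), 82.0469970703125)
[[581.823 -45.207  -0.284  89.917  66.901]
 [434.502 -56.244  -0.178  89.754  67.226]]
[[446.02  104.329  80.   ]
 [470.651 279.06   80.   ]
 [627.237 258.325  80.   ]
 [604.183  82.169  80.   ]] [537.023 180.971  80.   ]
[[462.771 221.016  80.   ]
 [619.961 199.154  80.   ]]
(array([370, 241], dtype=int32), array([410, 279], dtype=int32), ((536.2097778320312, 168.9737091064453), (63.626888275146484, 88.78644561767578), 81.8082046508789))
```

```bash
cat >> h.py <<'E'
P0=np.array([535.3,167.4]); PY=-0.142
def look(near=None,z=8):
    d=cam("wrist"); p=read_state()['eef_pos'][:2] if near is None else np.array(near)
    q=plates(d,z); return q[np.argsort(np.hypot(*(q[:,:2]-p).T))] if len(q) else q
E
python3 - <<'E'
from h import *
plan([([581.8,-45.2,245],np.pi-.284)],-1)
E
```

```text
-0.256 -0.688 0.002 -0.001 -0.001 0.089 -1   #rows 5.3
```

move_arm(rows="-0.256 -0.688 0 0 0 0.089 -1;-0.256 -0.688 0 0 0 0.089 -1;-0.256 -0.688 0 0 0 0.089 -1;-0.256 -0.688 0 0 0 0.089 -1;-0.256 -0.688 0 0 0 0.089 -1;-0.256 -0.688 0 0 0 0.089 -1;-0.256 -0.688 0 0 0 0.089 -1;-0.256 -0.688 0 0 0 0.089 -1")

```text
clock: 13.73
eef_pos: [582.0, -45.4, 246.1]
tool_rot: [3.141, -0.001, 2.855]
force: [0.2, 1.2, -0.1]
width: 85.4
gripper_force: 0.0
```

Run:
```python
from h import *
np.set_printoptions(precision=3,suppress=True)
q=look();print(q);x,y,t=q[0][:3]
plan([([x,y,60],np.pi+t),([x,y,-12],np.pi+t)],-1)
```

```text
[[ 581.292  -45.797   -0.274   88.561   66.997]
 [ 589.276 -173.962   -0.125   89.569   66.375]
 [ 460.745 -191.293   -0.235   90.07    66.798]
 [ 578.166 -307.365   -0.163   90.299   67.263]]
-0.001 -0.008 0.621 0.001 -0.001 -0.007 -1   #rows 4.5
-0.001 -0.008 0.861 0.001 -0.001 -0.007 -1   #rows 1.7
```

move_arm(rows="0 -0.007 0.62 0 0 -0.005 -1;0 -0.007 0.62 0 0 -0.005 -1;0 -0.007 0.62 0 0 -0.005 -1;0 -0.007 0.62 0 0 -0.005 -1;0 -0.007 0.62 0 0 -0.005 -1;0 -0.007 0.7 0 0 -0.005 -1;0 -0.007 0.78 0 0 -0.005 -1;0 -0.007 0.82 0 0 -0.005 -1;0 -0.007 0.84 0 0 -0.005 -1;0 -0.007 0.86 0 0 -0.005 -1;0 -0.007 0.86 0 0 -0.005 -1")

```text
clock: 14.7
eef_pos: [581.7, -46.3, -11.5]
tool_rot: [3.141, -0.0, 2.866]
force: [0.2, 0.1, -0.3]
width: 85.2
gripper_force: 0.0
```

Run:
```python
from h import *
st=read_state();print(st['eef_pos'],st['force'])
w=cam("wrist");d=cam("side");p=proj(d,st['eef_pos'])[0].astype(int);print(p)
i=d['img'][p[1]-40:p[1]+30,p[0]-50:p[0]+50]
cv2.imwrite("pics/g1.png",np.hstack([cv2.resize(w['img'][:,:,::-1],(400,300)),cv2.resize(i[:,:,::-1],(400,300),interpolation=2)]))
```

```text
[581.6699049  -46.29720885 -11.47802071] [ 0.20292447  0.0980839  -0.32903277]
[291 254]
```

View pics/g1.png

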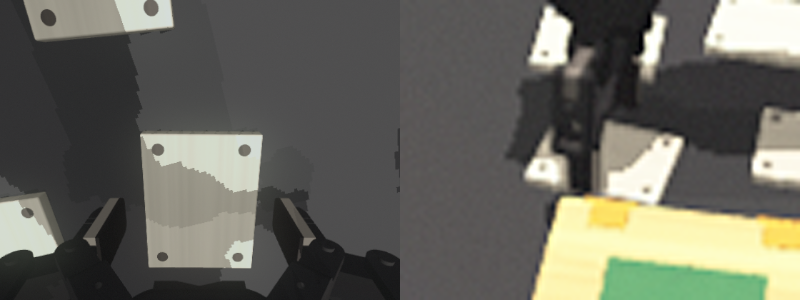

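The open fingers straddle the plate (spanning about (142,132)-(260,267) in the left half) with no contact at TCP z = -11.5. I've now used all 14 pictures, so from here I check by numbers only.

move_arm(rows="0 0 0.015 0 0 0 -1;0 0 0.015 0 0 0 -0.6;0 0 0.015 0 0 0 1;0 0 0.015 0 0 0 1;0 0 0.015 0 0 0 1;0 0 0.015 0 0 0 1;0 0 0.015 0 0 0 1;0 0 0.015 0 0 0 1")

```text
clock: 15.47
eef_pos: [581.9, -47.2, -14.7]
tool_rot: [3.141, 0.001, 2.864]
force: [-1.0, -0.1, 6.6]
width: 64.6
gripper_force: 65.6
```

move_arm(rows="0 0 -0.03 0 0 0 1;0 0 -0.06 0 0 0 1;0 0 -0.12 0 0 0 1;0 0 -0.2 0 0 0 1;0 0 -0.3 0 0 0 1;0 0 -0.4 0 0 0 1;0 0 -0.4 0 0 0 1;0 0 -0.4 0 0 0 1")

```text
clock: 16.13
eef_pos: [583.1, -47.3, 106.7]
tool_rot: [3.14, 0.005, 2.864]
force: [-0.2, -0.9, -2.8]
width: 65.3
gripper_force: 46.3
```

Run:
```python
from h import *
np.set_printoptions(precision=3,suppress=True)
st=read_state();print(st['eef_pos'],st['width'],st['gripper_force'],st['force'])
d=cam("wrist"); m=cv2.morphologyEx(white(d,50,120),cv2.MORPH_CLOSE,np.ones((3,3)))
for c in cv2.findContours(m,0,1)[0]:
    if cv2.contourArea(c)>1500:
        print(cv2.contourArea(c),cv2.boundingRect(c),cv2.approxPolyDP(c,6,True).reshape(-1,2).tolist())
for z in (0,4,8,12,16): print(z,proj(d,st['eef_pos']+R.from_euler('xyz',st['tool_rot']).apply([45,33.5,-14-z]))[0],proj(d,st['eef_pos']+R.from_euler('xyz',st['tool_rot']).apply([45,-33.5,-14-z]))[0])
print(look())
```

```text
[583.145 -47.349 106.732] 65.33054816847367 46.343902945518494 [-0.191 -0.867 -2.765]
8877.5 (62, 194, 113, 116) [[151, 194], [62, 207], [99, 309], [153, 302], [174, 280]]
30301.5 (192, 188, 176, 192) [[193, 189], [206, 378], [351, 379], [367, 190]]
9837.5 (0, 12, 85, 148) [[0, 12], [0, 159], [84, 156], [51, 13]]
6671.5 (146, 0, 115, 69) [[146, 0], [159, 68], [260, 58], [254, 0]]
0 [363.679 184.136] [195.689 183.945]
4 [365.992 186.719] [193.406 186.522]
8 [368.435 189.448] [190.995 189.244]
12 [371.02  192.335] [188.443 192.124]
16 [373.761 195.393] [185.738 195.175]
[[ 589.616 -173.577   -0.124   89.356   66.001]
 [ 462.178 -185.556   -0.256   89.406   57.04 ]]
```

```bash
cat >> h.py <<'E'
def held(dz=14.7):
    """plate in hand: centre offset (tool x,y) and turn, from the top face's outline"""
    d=cam("wrist"); st=read_state(); m=cv2.morphologyEx(white(d,50,110),cv2.MORPH_CLOSE,np.ones((3,3)))
    z=st['eef_pos'][2]+dz+8
    c=max((c for c in cv2.findContours(m,0,1)[0]),key=cv2.contourArea).reshape(-1,2)
    P=R.from_euler('xyz',st['tool_rot']).inv().apply(onz(d,c,z)-st['eef_pos'])
    top=P[np.abs(P[:,0]-P[:,0].max())<6]; i=np.abs(top[:,1])<30
    k=np.polyfit(top[i,1],top[i,0],1); s=P[P[:,0]>0]
    print("held: far edge x %.1f (want 45), turn %.3f, y %.1f..%.1f"%(k[1],np.arctan(k[0]),s[:,1].min(),s[:,1].max()),'width',st['width'].round(1),'eef',st['eef_pos'].round(1))
E
python3 - <<'E'
from h import *
held()
plan([([583,-47,150],np.pi-.278),([*P0,150],np.pi+PY),([*P0,95],np.pi+PY)],1)
E
```

```text
Traceback (most recent call last):
  File "h.py", line 65, in held
    print("held: far edge x %.1f (want 45), turn %.3f, y %.1f..%.1f"%(k[1],np.arctan(k[0]),s[:,1].min(),s[:,1].max()),'width',st['width'].round(1),'eef',st['eef_pos'].round(1))
                                                                                                                              ^^^^^^^^^^^^^^^^^
AttributeError: 'float' object has no attribute 'round'
```

```bash
sed -i "s/st\['width'\].round(1)/round(st['width'],1)/" h.py
python3 - <<'E'
from h import *
held()
plan([([583,-47,150],np.pi-.278),([*P0,150],np.pi+PY),([*P0,95],np.pi+PY)],1)
E
```

```text
held: far edge x 45.9 (want 45), turn 0.018, y -33.5..33.0 width 64.9 eef [580.4 -47.1 103. ]
-0.008 0.002 -0.157 -0.000 -0.002 0.001 1   #rows 1.1
0.341 0.646 -0.156 -0.000 -0.002 -0.086 1   #rows 5.3
0.340 0.646 0.027 -0.000 -0.002 -0.086 1   #rows 1.3
```

move_arm(rows="0 0 -0.08 0 0 0 1;0.05 0.1 -0.157 0 0 -0.02 1;0.12 0.22 -0.157 0 0 -0.05 1;0.19 0.35 -0.157 0 0 -0.086 1;0.26 0.48 -0.157 0 0 -0.086 1;0.32 0.6 -0.157 0 0 -0.086 1;0.34 0.646 -0.157 0 0 -0.086 1;0.34 0.646 -0.157 0 0 -0.086 1;0.34 0.646 -0.05 0 0 -0.086 1;0.34 0.646 0.027 0 0 -0.086 1;0.34 0.646 0.027 0 0 -0.086 1;0.34 0.646 0.027 0 0 -0.086 1")

```text
clock: 17.33
eef_pos: [535.2, 165.8, 94.5]
tool_rot: [-3.139, -0.004, 2.999]
force: [0.1, -0.0, -0.8]
width: 64.7
gripper_force: 69.1
```

Run:
```python
from h import *
held();held();print(read_state()['tool_rot'])
plan([([*P0,66],np.pi+PY)],1)
```

```text
held: far edge x 46.9 (want 45), turn 0.002, y -33.6..31.7 width 64.4 eef [536.5 166.3  95.8]
held: far edge x 46.3 (want 45), turn 0.001, y -33.5..31.9 width 64.4 eef [537.3 166.7  96.7]
[3.14147370e+00 7.63543446e-04 2.99864613e+00]
0.007 0.001 0.102 0.000 0.000 -0.001 1   #rows 0.7
```

move_arm(rows="0.004 0.001 0.05 0 0 0 1;0.004 0.001 0.08 0 0 0 1;0.004 0.001 0.095 0 0 0 1;0.004 0.001 0.102 0 0 0 1;0.004 0.001 0.102 0 0 0 1;0.004 0.001 0.102 0 0 0 1;0.004 0.001 0.102 0 0 0 1")

```text
clock: 18.02
eef_pos: [535.8, 167.7, 66.0]
tool_rot: [3.141, 0.001, 2.999]
force: [-0.3, 0.4, -1.0]
width: 64.5
gripper_force: 69.1
```

move_arm(rows="0 0 0.003 0 0 0 1;0 0 0.003 0 0 0 1;0 0 0.003 0 0 0 1")

```text
clock: 18.27
eef_pos: [535.9, 167.8, 65.3]
tool_rot: [3.141, 0.001, 2.999]
force: [-0.6, -0.3, 4.9]
width: 64.2
gripper_force: 69.8
```

move_arm(rows="0 0 0.003 0 0 0 1;0 0 0.003 0 0 0 1;0 0 0.003 0 0 0 1")

```text
clock: 18.52
eef_pos: [535.9, 167.8, 65.2]
tool_rot: [3.141, 0.001, 3.0]
force: [-1.8, 0.0, 12.1]
width: 64.5
gripper_force: 70.7
```

move_arm(rows="0 0 -0.005 0 0 0 -0.4;0 0 -0.005 0 0 0 -1;0 0 -0.005 0 0 0 -1;0 0 -0.005 0 0 0 -1;0 0 -0.1 0 0 0 -1;0 0 -0.25 0 0 0 -1;0 0 -0.4 0 0 0 -1;0 0 -0.6 0 0 0 -1;0 0 -0.6 0 0 0 -1;0 0 -0.6 0 0 0 -1")

```text
clock: 19.35
eef_pos: [539.0, 168.8, 249.6]
tool_rot: [3.136, 0.01, 2.999]
force: [0.8, -0.5, -0.2]
width: 85.5
gripper_force: 0.0
```

Run:
```python
from h import *
np.set_printoptions(precision=3,suppress=True)
for i in range(2):
    d=cam("wrist"); print(read_state()['eef_pos']);print(plates(d,88,60,120)); print(plates(d,8))
E=[]
h=cv2.cvtColor(d['img'],cv2.COLOR_RGB2HSV); m=((h[...,0]>40)&(h[...,0]<95)&(h[...,1]>45)).astype(np.uint8)
print("green px",sorted([cv2.boundingRect(c)+(cv2.contourArea(c),) for c in cv2.findContours(m,0,1)[0]],key=lambda t:-t[4])[:4])
a=cam("scene");print(plates(a));
```

```text
[537.278 168.213 246.611]
[]
[[434.578 -56.329  -0.177  89.756  67.113]]
[535.725 167.751 244.417]
[]
[[434.428 -56.322  -0.174  89.766  67.138]]
green px [(20, 403, 1, 1, 0.0), (4, 401, 1, 1, 0.0)]
[[ 491.587  163.829   -0.131   99.467   72.296]
 [ 591.003 -171.605   -0.123   92.906   70.629]
 [ 435.725  -54.092   -0.189   92.809   70.466]
 [ 578.925 -305.434   -0.165   91.766   70.461]
 [ 461.949 -189.554   -0.235   92.339   71.587]
 [ 459.211 -319.146   -0.154   93.416   70.622]
 [ 458.727 -478.639    1.24    88.117   66.823]]
```

Run:
```python
from h import *
np.set_printoptions(precision=3,suppress=True)
d=cam("wrist"); cv2.imwrite("pics/st1.png",d['img'][:,:,::-1])
h=cv2.cvtColor(d['img'],cv2.COLOR_RGB2HSV); p=proj(d,[*P0,88])[0].astype(int); print(p)
print(h[p[1],p[0]-60:p[0]+60:6].tolist())
for s in (15,20,25,30,35): 
    m=cv2.morphologyEx(white(d,s,90),cv2.MORPH_OPEN,np.ones((5,5)))
    for c in cv2.findContours(m,0,1)[0]:
        if cv2.contourArea(c)>4000:
            r=cv2.minAreaRect(onz(d,c.reshape(-1,2),88)[:,:2].astype(np.float32)); print(s,r)
plan([([434.5,-56.3,245],np.pi-.175)],-1)
```

```text
[279 186]
[[17, 92, 177], [17, 90, 182], [17, 90, 188], [18, 89, 181], [24, 29, 173], [24, 29, 170], [24, 28, 173], [25, 27, 172], [25, 27, 169], [33, 16, 186], [65, 7, 218], [75, 7, 218], [56, 9, 219], [60, 8, 218], [73, 8, 218], [60, 8, 218], [80, 7, 218], [4, 146, 199], [3, 155, 204], [9, 119, 206]]
20 ((438.8628845214844, -8.305580139160156), (53.483306884765625, 72.25485229492188), 79.82093048095703)
25 ((438.8408203125, -8.158432006835938), (53.765174865722656, 72.35027313232422), 79.82093048095703)
30 ((534.6289672851562, 167.4344024658203), (66.25643920898438, 88.57135009765625), 81.96068572998047)
30 ((439.04901123046875, -6.999027252197266), (56.121063232421875, 72.35027313232422), 79.82093048095703)
35 ((534.6310424804688, 167.4495849609375), (66.40673065185547, 88.57219696044922), 81.96215057373047)
35 ((439.06268310546875, -6.922870635986328), (56.275814056396484, 72.35027313232422), 79.82093048095703)
0.224 -0.785 -0.008 -0.001 -0.002 0.021 -1   #rows 5.9
```

move_arm(rows="0.224 -0.785 0 0 0 0.021 -1;0.224 -0.785 0 0 0 0.021 -1;0.224 -0.785 0 0 0 0.021 -1;0.224 -0.785 0 0 0 0.021 -1;0.224 -0.785 0 0 0 0.021 -1;0.224 -0.785 0 0 0 0.021 -1;0.224 -0.785 0 0 0 0.021 -1;0.224 -0.785 0 0 0 0.021 -1;0.224 -0.785 0 0 0 0.021 -1")

```text
clock: 20.3
eef_pos: [435.3, -55.4, 242.7]
tool_rot: [3.141, -0.002, 2.967]
force: [-0.0, 0.6, 0.5]
width: 85.4
gripper_force: 0.0
```

```bash
cat >> h.py <<'E'
B=np.array([.6,.4]); S0=np.array([534.7,167.4]); SY=-0.141
def stackpose(z):
    d=cam("wrist"); m=cv2.morphologyEx(white(d,33,90),cv2.MORPH_OPEN,np.ones((5,5)))
    for c in cv2.findContours(m,0,1)[0]:
        if cv2.contourArea(c)>4000:
            r=cv2.minAreaRect(onz(d,c.reshape(-1,2),z)[:,:2].astype(np.float32))
            if np.hypot(*(np.array(r[0])-S0))<40: print("stack",np.round([*r[0],*r[1],r[2]],2))
def pick():
    q=look(); print(np.round(q,3)); q2=look(); x,y,t=(q[0][:3]+q2[0][:3])/2
    x,y=np.array([x,y])+B; plan([([x,y,60],np.pi+t),([x,y,-13.5],np.pi+t)],-1)
def place(k):
    plan([([*(S0+B),150],np.pi+SY),([*(S0+B),95+8*k],np.pi+SY)],1)
E
python3 -c "
from h import *
pick()"
```

```text
[[ 4.33831e+02 -5.65660e+01 -1.74000e-01  8.88230e+01  6.69680e+01]
 [ 4.59908e+02 -1.91923e+02 -2.48000e-01  8.97600e+01  6.59410e+01]
 [ 5.89264e+02 -1.73680e+02 -1.26000e-01  9.00270e+01  6.67470e+01]
 [ 4.57898e+02 -3.20858e+02 -1.62000e-01  9.00370e+01  6.72090e+01]
 [ 5.77372e+02 -3.07585e+02 -1.60000e-01  8.99870e+01  6.68560e+01]]
0.002 -0.006 0.610 0.000 -0.001 0.001 -1   #rows 4.4
0.002 -0.006 0.855 0.000 -0.001 0.001 -1   #rows 1.8
```

move_arm(rows="0.002 -0.006 0.61 0 0 0 -1;0.002 -0.006 0.61 0 0 0 -1;0.002 -0.006 0.61 0 0 0 -1;0.002 -0.006 0.61 0 0 0 -1;0.002 -0.006 0.67 0 0 0 -1;0.002 -0.006 0.76 0 0 0 -1;0.002 -0.006 0.82 0 0 0 -1;0.002 -0.006 0.85 0 0 0 -1;0.002 -0.006 0.855 0 0 0 -1;0.002 -0.006 0.855 0 0 0 -1")

```text
clock: 21.23
eef_pos: [434.2, -52.8, -6.2]
tool_rot: [3.133, -0.015, 2.969]
force: [0.1, -0.0, -0.0]
width: 85.4
gripper_force: 0.0
```

move_arm(rows="0 0 0 0 0 0 -0.6;0 0 0 0 0 0 1;0 0 0 0 0 0 1;0 0 0 0 0 0 1;0 0 0 0 0 0 1;0 0 0 0 0 0 1")

```text
clock: 21.73
eef_pos: [435.3, -57.1, -2.7]
tool_rot: [3.135, -0.009, 2.963]
force: [-2.7, -4.4, 25.2]
width: 12.2
gripper_force: 13.9
```

move_arm(rows="0 0 -0.05 0 0 0 1;0 0 -0.3 0 0 0 -1;0 0 -0.86 0 0 0 -1;0 0 -0.86 0 0 0 -1;0 0 -0.86 0 0 0 -1;0 0 -0.86 0 0 0 -1;0 0 -0.86 0 0 0 -1;0 0 -0.86 0 0 0 -1;0 0 -0.86 0 0 0 -1;0 0 -0.86 0 0 0 -1;0 0 -0.86 0 0 0 -1")

```text
clock: 22.65
eef_pos: [435.7, -57.0, 252.1]
tool_rot: [3.134, -0.017, 2.965]
force: [0.3, -0.4, -0.1]
width: 85.5
gripper_force: 0.0
```

```bash
python3 -c "
from h import *
pick(); print(read_state()['qpos'],read_state()['tool_rot'],read_state()['eef_pos'])"
```

```text
[[ 4.33942e+02 -5.59370e+01 -1.78000e-01  8.86170e+01  6.68160e+01]
 [ 4.59899e+02 -1.91458e+02 -2.38000e-01  8.95610e+01  6.63100e+01]
 [ 5.89233e+02 -1.73515e+02 -1.27000e-01  8.99830e+01  6.65310e+01]
 [ 4.57756e+02 -3.20966e+02 -1.61000e-01  9.01530e+01  6.73910e+01]
 [ 5.76563e+02 -3.07498e+02 -1.61000e-01  8.85530e+01  6.68840e+01]]
-0.005 -0.000 0.640 0.005 -0.011 0.001 -1   #rows 4.6
-0.010 -0.002 0.885 0.005 -0.011 0.001 -1   #rows 1.8
[-0.57732335  0.41494876  0.91141382  2.03212829 -0.42283834  0.90970982
  1.96014409] [ 3.13400218 -0.01695475  2.96471219] [435.9125851  -57.19769879 252.00112592]
```

move_arm(rows="-0.005 0 0.1 0.005 -0.011 0 -1;-0.005 0 0.2 0.005 -0.011 0 -1;-0.005 0 0.3 0.005 -0.011 0 -1;-0.005 0 0.4 0.005 -0.011 0 -1;-0.005 0 0.5 0.005 -0.011 0 -1;-0.005 0 0.58 0.005 -0.011 0 -1;-0.005 0 0.64 0.005 -0.011 0 -1;-0.005 0 0.7 0.005 -0.011 0 -1;-0.005 0 0.7 0.005 -0.011 0 -1;-0.005 0 0.7 0.005 -0.011 0 -1")

```text
clock: 23.58
eef_pos: [434.5, -55.6, 42.1]
tool_rot: [3.141, -0.0, 2.964]
force: [0.7, -0.8, 0.3]
width: 85.7
gripper_force: 0.0
```

```bash
python3 -c "
from h import *
s=read_state();print(s['eef_pos'],s['tool_rot'],s['qpos'])
x,y=433.95+.6,-56.0+.4
plan([([x,y,-13.5],np.pi-.177)],-1)"
```

```text
[434.52806487 -55.59471889  42.12695572] [ 3.14138036e+00 -3.31330091e-04  2.96386170e+00] [-0.22476965  0.71998592  0.42998757  2.24130799 -0.90310024  0.35791749
  2.37145536]
-0.000 -0.000 0.185 0.000 -0.000 -0.000 -1   #rows 1.3
```

move_arm(rows="0 0 0.03 0 0 0 -1;0 0 0.06 0 0 0 -1;0 0 0.09 0 0 0 -1;0 0 0.12 0 0 0 -1;0 0 0.15 0 0 0 -1;0 0 0.17 0 0 0 -1;0 0 0.185 0 0 0 -1;0 0 0.185 0 0 0 -1;0 0 0.185 0 0 0 -1;0 0 0.185 0 0 0 -1")

```text
clock: 24.42
eef_pos: [438.4, -55.5, -9.7]
tool_rot: [3.141, -0.001, 2.965]
force: [-0.5, -0.3, -0.2]
width: 85.1
gripper_force: 0.0
```

```bash
python3 -c "
from h import *
s=read_state();print(s['eef_pos'],s['tool_rot'],s['qpos'])"
```

```text
[438.43626093 -55.49550017  -9.69585186] [ 3.14143572e+00 -9.23689080e-04  2.96532362e+00] [-0.12989104  0.81502943  0.28708256  2.24045016 -1.09854679  0.23379477
  2.55189636]
```

move_arm(rows="0 0 -0.03 0 0 0 -1;0 0 -0.03 0 0.032 0 -1;0.006 0 -0.02 0 0.064 0 -1;0.01 0 0 0 0.064 0 -1;0.01 0 0.005 0 0.064 0 -1;0.01 0 0.01 0 0.064 0 -1;0.01 0 0.01 0 0.064 0 -1;0.01 0 0.01 0 0.064 0 -1")

```text
clock: 25.08
eef_pos: [434.4, -54.9, -13.1]
tool_rot: [3.141, -0.103, 2.964]
force: [0.1, 0.5, 0.1]
width: 85.4
gripper_force: 0.0
```

```bash
python3 -c "
from h import *
s=read_state();print(s['eef_pos'],s['tool_rot'],s['qpos'])"
```

```text
[434.43158652 -54.87391456 -13.05125047] [ 3.14062308 -0.10255817  2.96425948] [-0.23556699  0.87674773  0.46932325  2.15843785 -0.95647101  0.4510914
  2.41598848]
```

move_arm(rows="0 0 0 0 0 0 -0.6;0 0 0 0 0 0 1;0 0 0 0 0 0 1;0 0 0 0 0 0 1;0 0 0 0 0 0 1;0 0 0 0 0 0 1")

```text
clock: 25.58
eef_pos: [435.1, -55.1, -12.1]
tool_rot: [3.141, -0.101, 2.965]
force: [-1.3, 0.1, 11.4]
width: 64.4
gripper_force: 62.9
```

move_arm(rows="0.005 0 -0.05 0 0 0 1;0.012 0 -0.12 0 0 0 1;0.02 0 -0.2 0 0 0 1;0.03 0 -0.3 0 0 0 1;0.04 0 -0.4 0 0 0 1;0.05 0 -0.5 0 0 0 1;0.05 0 -0.5 0 0 0 1;0.05 0 -0.5 0 0 0 1")

```text
clock: 26.25
eef_pos: [436.4, -54.8, 138.6]
tool_rot: [3.14, -0.099, 2.966]
force: [-0.7, -0.3, -2.3]
width: 64.0
gripper_force: 66.4
```

```bash
sed -i "s/^    for x,yaw in wps:/    for x,yaw,*pt in wps:/; s/\[np.pi,0,yaw\]/[np.pi,*(pt or [0]),yaw]/" h.py; python3 -c "
from h import *
held(12.1); held(12.1)
T=S0+[1.15,.4]
plan([([*T,150],np.pi+SY,-.101),([*T,100],np.pi+SY,-.101),([*T,76.4],np.pi+SY,-.101)],1)
s=read_state();print(s['qpos'],s['force'])"
```

```text
held: far edge x 46.0 (want 45), turn -0.007, y -33.8..32.8 width 63.7 eef [435.4 -54.5 137.5]
held: far edge x 46.4 (want 45), turn -0.007, y -33.5..32.9 width 63.8 eef [434.8 -54.4 136.9]
-0.196 0.788 -0.064 0.003 -0.002 -0.022 1   #rows 5.9
-0.213 0.788 0.102 0.003 -0.002 -0.022 1   #rows 1.2
-0.222 0.788 0.180 0.003 -0.002 -0.022 1   #rows 0.6
[-0.44701426  0.65047622  0.7931692   2.09252    -0.64519727  0.78425452
  2.16607646] [-0.67529492 -0.42923966 -1.95718557]
```

move_arm(rows="-0.02 0.06 -0.06 0 0 -0.003 1;-0.04 0.16 -0.064 0 0 -0.006 1;-0.07 0.27 -0.064 0 0 -0.01 1;-0.1 0.38 -0.064 0 0 -0.014 1;-0.13 0.49 -0.064 0 0 -0.018 1;-0.15 0.6 -0.064 0 0 -0.022 1;-0.18 0.7 -0.064 0 0 -0.022 1;-0.196 0.77 -0.064 0 0 -0.022 1;-0.196 0.788 -0.064 0.003 -0.002 -0.022 1;-0.205 0.788 0.02 0.003 -0.002 -0.022 1;-0.213 0.788 0.102 0.003 -0.002 -0.022 1;-0.213 0.788 0.102 0.003 -0.002 -0.022 1")

```text
clock: 27.35
eef_pos: [532.0, 166.3, 95.5]
tool_rot: [-3.137, -0.109, 2.999]
force: [-1.6, 0.3, -1.9]
width: 63.8
gripper_force: 67.0
```

```bash
python3 -c "
from h import *
held(12.1); held(12.1); held(12.1)
T=S0+[1.15,.4]
plan([([*T,76.9],np.pi+SY,-.101),([*T,75.4],np.pi+SY,-.101)],1)
s=read_state();print(s['tool_rot'])"
```

```text
held: far edge x 48.6 (want 45), turn 0.009, y -32.7..32.2 width 64.1 eef [533.4 166.   97.7]
held: far edge x 50.2 (want 45), turn 0.011, y -33.1..32.0 width 63.9 eef [535.1 165.9  99.5]
held: far edge x 51.1 (want 45), turn 0.018, y -33.3..32.0 width 64.1 eef [536.3 165.9 100.7]
-0.005 0.006 0.079 -0.001 0.001 -0.001 1   #rows 0.6
-0.006 0.006 0.084 -0.001 0.001 -0.001 1   #rows 0.0
[-3.13945923 -0.09982042  2.99835485]
```

move_arm(rows="-0.005 0.006 0.04 0 0 0 1;-0.005 0.006 0.065 0 0 0 1;-0.005 0.006 0.079 0 0 0 1;-0.005 0.006 0.082 0 0 0 1;-0.005 0.006 0.084 0 0 0 1;-0.005 0.006 0.084 0 0 0 1;-0.005 0.006 0.084 0 0 0 1")

```text
clock: 28.08
eef_pos: [535.5, 169.2, 76.0]
tool_rot: [-3.141, -0.1, 3.0]
force: [-2.3, 0.9, 4.8]
width: 63.9
gripper_force: 68.0
```

move_arm(rows="0 0 -0.008 0 0 0 1;0 0 -0.008 0 0 0 1;0 0 -0.008 0 0 0 1")

```text
clock: 28.33
eef_pos: [536.3, 168.9, 77.8]
tool_rot: [-3.14, -0.098, 3.0]
force: [-0.4, 1.1, -1.6]
width: 63.9
gripper_force: 67.1
```

```bash
python3 -c "
from h import *
T=S0+[1.15,.4]
s=read_state();print(s['eef_pos'],s['tool_rot'],s['force'])
plan([([*T,78.4],np.pi+SY,-.101),([*T,75.6],np.pi+SY,-.101)],1)"
```

```text
[536.32086463 168.8533988   77.84496121] [-3.14039901 -0.09832585  3.00000232] [-0.42088626  1.12241047 -1.59785101]
0.001 -0.004 -0.002 -0.001 0.002 -0.000 1   #rows 0.0
0.000 -0.004 0.008 -0.001 0.002 -0.000 1   #rows 0.1
```

move_arm(rows="0.001 -0.004 0 0 0 0 1;0.001 -0.004 0 0 0.001 0 1;0.001 -0.004 0 0 0.001 0 1;0 -0.004 0.004 0 0.001 0 1;0 -0.004 0.008 0 0.001 0 1;0 -0.004 0.008 0 0.001 0 1")

```text
clock: 28.83
eef_pos: [535.9, 167.7, 76.0]
tool_rot: [-3.141, -0.1, 3.0]
force: [-0.2, 0.4, 3.0]
width: 64.0
gripper_force: 67.9
```

Contact is at the right height and position. Release and rise, taking the tilt out.

move_arm(rows="0 0 0 0 0 0 -0.4;0 0 0 0 0 0 -1;0 0 0 0 0 0 -1;0.002 0 -0.02 0 0 0 -1;0.01 0 -0.1 0 0 0 -1;0.025 0 -0.25 0 0 0 -1;0.04 0 -0.4 0 -0.03 0 -1;0.055 0 -0.55 0 -0.064 0 -1;0.055 0 -0.55 0 -0.064 0 -1;0.055 0 -0.55 0 -0.064 0 -1;0.055 0 -0.55 0 -0.064 0 -1")

```text
clock: 29.75
eef_pos: [535.7, 168.5, 241.7]
tool_rot: [3.141, 0.0, 3.001]
force: [0.1, -0.2, -0.8]
width: 85.4
gripper_force: 0.0
```

```bash
python3 -c "
from h import *
s=read_state();print(s['eef_pos'],s['tool_rot'])
stackpose(96);stackpose(96); 
a=cam('scene');print(np.round(plates(a),2))
d=cam('wrist')
print(np.round(look(),2))
h=cv2.cvtColor(d['img'],cv2.COLOR_RGB2HSV); m=((h[...,0]>40)&(h[...,0]<95)&(h[...,1]>45)); print(m[:350].sum())
plan([([589.9,-173.5,245],np.pi-.126)],-1)
"
```

```text
[535.6733442  168.46690349 241.69384067] [3.14134764e+00 1.39117756e-04 3.00084064e+00]
stack [534.23 167.86  65.82  89.62  82.01]
stack [534.44 167.83  66.    90.37  82.04]
[[ 4.8909e+02  1.6245e+02 -1.4000e-01  1.0454e+02  7.0940e+01]
 [ 5.9117e+02 -1.7165e+02 -1.2000e-01  9.2590e+01  7.0630e+01]
 [ 5.7893e+02 -3.0543e+02 -1.7000e-01  9.1770e+01  7.0460e+01]
 [ 4.6223e+02 -1.8916e+02 -2.4000e-01  9.2240e+01  7.1240e+01]
 [ 4.5922e+02 -3.1902e+02 -1.5000e-01  9.3710e+01  7.0780e+01]
 [ 4.5982e+02 -4.7917e+02  1.2700e+00  8.7580e+01  6.6870e+01]]
[]
0
-0.341 -1.100 -0.015 -0.002 -0.002 -0.010 -1   #rows 8.3
```

move_arm(rows="-0.33 -0.99 0 0 0 -0.01 -1;-0.33 -0.99 0 0 0 -0.01 -1;-0.33 -0.99 0 0 0 -0.01 -1;-0.33 -0.99 0 0 0 -0.01 -1;-0.33 -0.99 0 0 0 -0.01 -1;-0.33 -0.99 0 0 0 -0.01 -1;-0.33 -0.99 0 0 0 -0.01 -1;-0.33 -0.99 0 0 0 -0.01 -1;-0.33 -0.99 0 0 0 -0.01 -1;-0.33 -0.99 0 0 0 -0.01 -1")

```text
clock: 30.83
eef_pos: [591.2, -142.1, 240.5]
tool_rot: [-3.14, -0.002, 3.012]
force: [1.1, -0.2, -0.1]
width: 85.4
gripper_force: 0.0
```

```bash
python3 -c "
from h import *
s=read_state();print(s['eef_pos'],s['tool_rot'])
pick();print(np.round(look()[0],3),read_state()['qpos'])"
```

```text
[ 591.19008662 -142.06281327  240.52343675] [-3.14014098e+00 -2.00834534e-03  3.01181718e+00]
[[ 5.89272e+02 -1.73856e+02 -1.25000e-01  8.79200e+01  6.64470e+01]
 [ 4.62498e+02 -1.92119e+02 -2.39000e-01  8.60960e+01  6.66460e+01]
 [ 5.77882e+02 -3.07856e+02 -1.64000e-01  8.97500e+01  6.69870e+01]
 [ 4.58310e+02 -3.21449e+02 -1.59000e-01  8.99950e+01  6.72320e+01]]
-0.010 -0.116 0.602 0.000 -0.001 0.000 -1   #rows 4.4
-0.010 -0.116 0.847 0.000 -0.001 0.000 -1   #rows 1.8
[ 5.88874e+02 -1.74101e+02 -1.24000e-01  8.87230e+01  6.59110e+01] [-0.29991968  0.67978091  0.84248127  1.62945335 -0.55700593  1.09079152
  2.14521964]
```

move_arm(rows="-0.01 -0.06 0.08 0 0 0 -1;-0.01 -0.116 0.18 0 0 0 -1;-0.01 -0.116 0.28 0 0 0 -1;-0.01 -0.116 0.38 0 0 0 -1;-0.01 -0.116 0.48 0 0 0 -1;-0.01 -0.116 0.58 0 0 0 -1;-0.01 -0.116 0.67 0 0 0 -1;-0.01 -0.116 0.74 0 0 0 -1;-0.01 -0.116 0.79 0 0 0 -1;-0.01 -0.116 0.83 0 0 0 -1;-0.01 -0.116 0.845 0 0 0 -1;-0.01 -0.116 0.847 0 0 0 -1")

```text
clock: 31.98
eef_pos: [590.4, -174.6, -13.0]
tool_rot: [-3.141, -0.001, 3.017]
force: [0.1, -0.8, -0.7]
width: 85.5
gripper_force: 0.0
```

```bash
python3 -c "
from h import *
get_image('side');s=read_state();print(s['eef_pos'],s['tool_rot'])
plan([([589.6,-173.5,-13.5],np.pi-.125)],-1)"
```

```text
[ 590.82078973 -175.04704633  -12.20638447] [-3.14046526e+00  3.31710409e-04  3.01630975e+00]
0.005 0.005 0.004 -0.001 0.000 -0.000 -1   #rows 0.1
```

move_arm(rows="0.004 0.004 0.004 0 0 0 -1;0.004 0.004 0.004 0 0 0 -1;0.004 0.004 0.004 0 0 0 -0.6;0.004 0.004 0.004 0 0 0 1;0.004 0.004 0.004 0 0 0 1;0.004 0.004 0.004 0 0 0 1;0.004 0.004 0.004 0 0 0 1;0.004 0.004 0.004 0 0 0 1;0.004 0.004 0.004 0 0 0 1")

```text
clock: 32.78
eef_pos: [589.9, -173.9, -12.1]
tool_rot: [-3.141, 0.001, 3.016]
force: [-2.1, 2.0, 9.5]
width: 64.0
gripper_force: 63.5
```

move_arm(rows="0 0 -0.04 0 0 0 1;0 0 -0.1 0 0 0 1;0 0 -0.2 0 0 0 1;0 0 -0.3 0 0 0 1;0 0 -0.4 0 0 0 1;0 0 -0.5 0 0 0 1;0 0 -0.5 0 0 0 1;0 0 -0.5 0 0 0 1")

```text
clock: 33.45
eef_pos: [590.5, -174.2, 138.6]
tool_rot: [-3.14, 0.004, 3.016]
force: [0.3, -0.3, -1.0]
width: 63.8
gripper_force: 66.3
```

```bash
sed -i 's/    d=cam("wrist"); st=read_state(); m=/    st=read_state(); d=cam("wrist"); m=/' h.py; python3 -c "
from h import *
held(13.5); held(13.5);held(13.5)
s=read_state();print(s['eef_pos'],s['tool_rot'],s['force'],s['width'])
place(2)"
```

```text
held: far edge x 45.5 (want 45), turn 0.002, y -32.9..32.3 width 63.8 eef [ 590.5 -174.2  138.6]
held: far edge x 45.5 (want 45), turn 0.001, y -32.9..32.3 width 63.9 eef [ 589.4 -173.3  136.9]
held: far edge x 45.4 (want 45), turn 0.001, y -32.9..32.4 width 64.0 eef [ 588.8 -173.   135.8]
[ 588.54352796 -172.91389704  135.19071006] [-3.14152235e+00 -2.46944815e-03  3.01594336e+00] [-1.06488961  0.28945508 -1.41027373] 64.21852641178062
0.319 1.105 -0.049 -0.000 -0.002 0.010 1   #rows 8.3
0.318 1.105 0.081 -0.000 -0.002 0.010 1   #rows 0.9
```

move_arm(rows="0.01 0.04 -0.05 0 0 0 1;0.04 0.14 -0.05 0 0 0.005 1;0.08 0.26 -0.05 0 0 0.01 1;0.11 0.38 -0.05 0 0 0.01 1;0.15 0.5 -0.05 0 0 0.01 1;0.18 0.62 -0.05 0 0 0.01 1;0.22 0.74 -0.05 0 0 0.01 1;0.25 0.85 -0.05 0 0 0.01 1;0.28 0.95 -0.05 0 0 0.01 1;0.28 0.99 -0.05 0 0 0.01 1;0.28 0.99 -0.05 0 0 0.01 1")

```text
clock: 34.52
eef_pos: [542.1, 136.2, 149.2]
tool_rot: [-3.141, -0.003, 3.007]
force: [-0.2, -0.4, -1.5]
width: 63.7
gripper_force: 66.6
```

```bash
python3 -c "
from h import *
get_image('side');s=read_state();print(s['eef_pos'],s['tool_rot'],s['width'])
T=[535.7,167.8]
plan([([*T,150],np.pi+SY),([*T,90],np.pi+SY)],1)"
```

```text
[542.65587825 132.85602012 149.72902049] [-3.13937800e+00 -1.93209566e-03  3.00361422e+00] 63.75300019158579
0.039 0.112 -0.001 -0.001 -0.001 0.002 1   #rows 0.9
0.039 0.113 0.199 -0.001 -0.001 0.002 1   #rows 1.4
```

move_arm(rows="0.039 0.06 0 0 0 0.002 1;0.039 0.112 0 0 0 0.002 1;0.039 0.112 0.06 0 0 0.002 1;0.039 0.112 0.12 0 0 0.002 1;0.039 0.112 0.17 0 0 0.002 1;0.039 0.112 0.2 0 0 0.002 1;0.039 0.112 0.2 0 0 0.002 1;0.039 0.112 0.2 0 0 0.002 1;0.039 0.112 0.2 0 0 0.002 1;0.039 0.112 0.2 0 0 0.002 1")

```text
clock: 35.4
eef_pos: [537.4, 165.9, 91.9]
tool_rot: [-3.141, 0.002, 2.996]
force: [0.4, 0.5, -2.0]
width: 63.9
gripper_force: 66.6
```

```bash
python3 -c "
from h import *
s=read_state();print(s['eef_pos'],s['tool_rot'],s['force'])
T=[535.7,167.8]
plan([([*T,84],np.pi+SY)],1)"
```

```text
[537.36805078 165.89776163  91.92821912] [-3.14102503e+00  1.52425607e-03  2.99635294e+00] [ 0.39693451  0.46312519 -1.97996668]
0.006 0.005 0.026 -0.000 0.001 -0.003 1   #rows 0.2
```

move_arm(rows="0.006 0.005 0.005 0 0 -0.003 1;0.006 0.005 0.01 0 0 -0.003 1;0.006 0.005 0.015 0 0 -0.003 1;0.006 0.005 0.015 0 0 -0.003 1;0.006 0.005 0.015 0 0 -0.003 1;0.006 0.005 0.015 0 0 -0.003 1")

```text
clock: 35.9
eef_pos: [535.0, 168.1, 86.5]
tool_rot: [-3.141, -0.0, 3.002]
force: [0.6, 0.6, -1.8]
width: 64.1
gripper_force: 66.6
```

```bash
python3 -c "
from h import *
s=read_state();print(s['eef_pos'],s['tool_rot'],s['force'])
T=[535.7,167.8]
plan([([*T,83.5],np.pi+SY)],1)"
```

```text
[534.99506279 168.0649486   86.52479308] [-3.14052649e+00 -5.51483332e-05  3.00170990e+00] [ 0.64540698  0.63501615 -1.76873545]
-0.002 -0.001 0.010 -0.001 -0.000 0.001 1   #rows 0.1
```

move_arm(rows="-0.002 -0.001 0.004 0 0 0.001 1;-0.002 -0.001 0.007 0 0 0.001 1;-0.002 -0.001 0.01 0 0 0.001 1;-0.002 -0.001 0.01 0 0 0.001 1;-0.002 -0.001 0.01 0 0 0.001 1")

```text
clock: 36.32
eef_pos: [535.7, 167.6, 83.9]
tool_rot: [-3.141, 0.0, 3.0]
force: [-1.2, 0.6, 4.3]
width: 63.6
gripper_force: 67.4
```

move_arm(rows="0 0 0 0 0 0 -0.4;0 0 0 0 0 0 -1;0 0 0 0 0 0 -1;0 0 -0.02 0 0 0 -1;0 0 -0.1 0 0 0 -1;0 0 -0.22 0 0 0 -1;0 0 -0.35 0 0 0 -1;0 0 -0.48 0 0 0 -1;0 0 -0.53 0 0 0 -1;0 0 -0.53 0 0 0 -1;0 0 -0.53 0 0 0 -1")

```text
clock: 37.23
eef_pos: [535.7, 168.2, 243.2]
tool_rot: [3.141, 0.001, 3.0]
force: [-0.3, 0.1, 0.3]
width: 85.6
gripper_force: 0.0
```

```bash
python3 -c "
from h import *
stackpose(104);stackpose(104)
a=cam('scene');print(np.round(plates(a),2))
plan([([461,-191.5,245],np.pi-.24)],-1)
"
```

```text
stack [534.94 167.68  65.81  88.99  81.99]
stack [534.03 167.78  65.8   91.25  81.98]
[[ 4.8333e+02  1.6234e+02 -1.4000e-01  1.0357e+02  7.2800e+01]
 [ 5.7893e+02 -3.0543e+02 -1.7000e-01  9.1770e+01  7.0460e+01]
 [ 4.6209e+02 -1.8902e+02 -2.3000e-01  9.2310e+01  7.0480e+01]
 [ 4.5921e+02 -3.1915e+02 -1.5000e-01  9.3420e+01  7.0620e+01]
 [ 4.5877e+02 -4.7852e+02  1.2400e+00  8.8370e+01  6.6820e+01]]
0.073 -1.221 -0.011 -0.001 -0.002 0.063 -1   #rows 8.8
```

move_arm(rows="0.005 -0.08 0 0 0 0.01 -1;0.01 -0.2 0 0 0 0.02 -1;0.02 -0.33 0 0 0 0.03 -1;0.03 -0.46 0 0 0 0.04 -1;0.04 -0.59 0 0 0 0.05 -1;0.05 -0.72 0 0 0 0.06 -1;0.06 -0.84 0 0 0 0.063 -1;0.06 -0.95 0 0 0 0.063 -1;0.06 -1 0 0 0 0.063 -1;0.06 -1 0 0 0 0.063 -1;0.06 -1 0 0 0 0.063 -1;0.06 -1 0 0 0 0.063 -1")

```text
clock: 38.38
eef_pos: [475.2, -125.3, 241.8]
tool_rot: [-3.141, -0.002, 2.902]
force: [0.6, -0.4, -0.6]
width: 85.3
gripper_force: 0.0
```

```bash
python3 -c "
from h import *
get_image('side')
pick();s=read_state();print(s['eef_pos'],s['qpos'])"
```

```text
[[ 4.59695e+02 -1.91394e+02 -2.37000e-01  8.77400e+01  6.62490e+01]
 [ 4.57708e+02 -3.21110e+02 -1.58000e-01  8.98260e+01  6.73530e+01]
 [ 5.77862e+02 -3.07613e+02 -1.62000e-01  9.02290e+01  6.67920e+01]]
-0.003 -0.225 0.608 -0.000 -0.001 -0.001 -1   #rows 4.7
-0.003 -0.225 0.853 -0.000 -0.001 -0.001 -1   #rows 1.8
[ 475.59654953 -125.03270183  242.29222785] [-0.42789056  0.52831996  0.94832187  1.93505218 -0.52648105  0.9498578
  2.10894421]
```

move_arm(rows="-0.001 -0.08 0.05 0 0 0 -1;-0.002 -0.18 0.12 0 0 0 -1;-0.003 -0.225 0.22 0 0 0 -1;-0.003 -0.225 0.32 0 0 0 -1;-0.003 -0.225 0.42 0 0 0 -1;-0.003 -0.225 0.52 0 0 0 -1;-0.003 -0.225 0.62 0 0 0 -1;-0.003 -0.225 0.7 0 0 0 -1;-0.003 -0.225 0.74 0 0 0 -1;-0.003 -0.225 0.76 0 0 0 -1;-0.003 -0.225 0.76 0 0 0 -1;-0.003 -0.225 0.76 0 0 0 -1")

```text
clock: 39.53
eef_pos: [460.6, -192.4, 15.1]
tool_rot: [-3.14, 0.0, 2.902]
force: [-0.9, -0.0, -0.3]
width: 85.6
gripper_force: 0.0
```

```bash
python3 -c "
from h import *
get_image('side');s=read_state();print(s['eef_pos'],s['tool_rot'],s['qpos'])
plan([([460.3,-191.1,-13],np.pi-.237)],-1)"
```

```text
[ 460.87650185 -192.64030325   15.56928782] [-3.14019234e+00  1.26769345e-03  2.90188651e+00] [ 0.00648427  0.8339994   0.51492896  2.09053007 -0.94674492  0.46457846
  2.59310299]
0.003 0.005 0.095 -0.001 0.001 -0.002 -1   #rows 0.7
```

move_arm(rows="0.003 0.005 0.03 0 0 -0.002 -1;0.003 0.005 0.06 0 0 -0.002 -1;0.003 0.005 0.085 0 0 -0.002 -1;0.003 0.005 0.095 0 0 -0.002 -1;0.003 0.005 0.095 0 0 -0.002 -1;0.003 0.005 0.095 0 0 -0.002 -1")

```text
clock: 40.08
eef_pos: [459.4, -191.1, -13.9]
tool_rot: [-3.141, -0.001, 2.904]
force: [0.1, 0.1, -0.4]
width: 85.2
gripper_force: 0.0
```

move_arm(rows="0 0 0 0 0 0 -0.6;0 0 0 0 0 0 1;0 0 0 0 0 0 1;0 0 0 0 0 0 1;0 0 0 0 0 0 1;0 0 0 0 0 0 1")

```text
clock: 40.58
eef_pos: [459.8, -191.2, -12.6]
tool_rot: [-3.141, 0.001, 2.904]
force: [-1.4, 1.5, 8.6]
width: 64.3
gripper_force: 63.6
```

Gripped; lift and check.

move_arm(rows="0 0 -0.04 0 0 0 1;0 0 -0.1 0 0 0 1;0 0 -0.18 0 0 0 1;0 0 -0.26 0 0 0 1;0 0 -0.34 0 0 0 1;0 0 -0.42 0 0 0 1;0 0 -0.5 0 0 0 1;0 0 -0.54 0 0 0 1;0 0 -0.54 0 0 0 1;0 0 -0.54 0 0 0 1;0 0 -0.54 0 0 0 1")

```text
clock: 41.5
eef_pos: [459.1, -190.1, 147.5]
tool_rot: [-3.141, -0.001, 2.905]
force: [-0.0, -0.5, -1.8]
width: 64.1
gripper_force: 66.4
```

```bash
python3 -c "
from h import *
held(12.6); held(12.6)
plan([([535.7,167.8,152],np.pi+SY)],1)"
```

```text
Traceback (most recent call last):
  File "h.py", line 64, in held
    k=np.polyfit(top[i,1],top[i,0],1); s=P[P[:,0]>0]
TypeError: expected non-empty vector for x
```

```bash
sed -i 's/    top=P\[np.abs/    P=P[(np.abs(P[:,1])<37)\&(P[:,0]<52)]; top=P[np.abs/' h.py; python3 -c "
from h import *
held(12.6); held(12.6)
plan([([535.7,167.8,152],np.pi+SY)],1)"
```

```text
held: far edge x 46.3 (want 45), turn -0.029, y -36.8..33.0 width 63.8 eef [ 458.9 -190.2  147.3]
held: far edge x 46.3 (want 45), turn -0.028, y -36.8..33.0 width 64.1 eef [ 459.  -190.3  147.3]
0.033 1.221 -0.016 -0.000 -0.001 -0.061 1   #rows 8.8
```

move_arm(rows="0.002 0.06 -0.016 0 0 0 1;0.005 0.16 -0.016 0 0 -0.01 1;0.01 0.28 -0.016 0 0 -0.02 1;0.015 0.4 -0.016 0 0 -0.03 1;0.02 0.52 -0.016 0 0 -0.04 1;0.02 0.64 -0.016 0 0 -0.05 1;0.025 0.74 -0.016 0 0 -0.061 1;0.025 0.82 -0.016 0 0 -0.061 1;0.025 0.85 -0.016 0 0 -0.061 1;0.025 0.85 -0.016 0 0 -0.061 1;0.025 0.85 -0.016 0 0 -0.061 1")

```text
clock: 42.57
eef_pos: [511.9, 57.7, 152.5]
tool_rot: [-3.139, -0.001, 3.0]
force: [0.8, -0.6, -0.7]
width: 63.9
gripper_force: 66.4
```

```bash
python3 -c "
from h import *
held(12.6); held(12.6)
plan([([535.7,167.8,152],np.pi+SY),([535.7,167.8,99],np.pi+SY)],1)"
```

```text
held: far edge x 44.6 (want 45), turn 0.015, y -33.3..32.8 width 63.9 eef [511.9  57.7 152.5]
held: far edge x 44.6 (want 45), turn 0.017, y -33.3..32.8 width 63.7 eef [511.9  56.8 152.8]
-0.025 0.379 0.002 -0.001 -0.000 -0.002 1   #rows 2.7
-0.025 0.379 0.179 -0.001 -0.000 -0.002 1   #rows 1.3
```

move_arm(rows="-0.005 0.08 0 0 0 0 1;-0.012 0.18 0 0 0 -0.002 1;-0.022 0.28 0 0 0 -0.002 1;-0.022 0.36 0 0 0 -0.002 1;-0.022 0.379 0.02 0 0 -0.002 1;-0.022 0.379 0.08 0 0 -0.002 1;-0.022 0.379 0.14 0 0 -0.002 1;-0.022 0.379 0.175 0 0 -0.002 1;-0.022 0.379 0.18 0 0 -0.002 1;-0.022 0.379 0.18 0 0 -0.002 1;-0.022 0.379 0.18 0 0 -0.002 1;-0.022 0.379 0.18 0 0 -0.002 1")

```text
clock: 43.67
eef_pos: [535.7, 169.9, 99.8]
tool_rot: [-3.141, 0.001, 3.002]
force: [-0.1, 0.3, -1.2]
width: 64.5
gripper_force: 66.4
```

```bash
python3 -c "
from h import *
get_image('side');get_image('side');s=read_state();print(s['eef_pos'],s['tool_rot'],s['force'])
plan([([534.9,167.8,94],np.pi+SY)],1)"
```

```text
[535.49216137 170.29529637  99.6256873 ] [-3.14122745e+00  1.20426956e-03  3.00297318e+00] [ 0.32620559  0.90493965 -1.08134962]
0.001 -0.009 0.019 -0.000 0.001 0.002 1   #rows 0.1
```

move_arm(rows="0.001 -0.008 0.007 0 0 0.002 1;0.001 -0.008 0.014 0 0 0.002 1;0.001 -0.008 0.019 0 0 0.002 1;0.001 -0.008 0.019 0 0 0.002 1;0.001 -0.008 0.019 0 0 0.002 1;0.001 -0.008 0.019 0 0 0.002 1")

```text
clock: 44.27
eef_pos: [534.3, 168.1, 93.1]
tool_rot: [-3.141, -0.0, 3.0]
force: [-0.5, -0.4, -0.3]
width: 64.4
gripper_force: 66.4
```

```bash
python3 -c "
from h import *
get_image('side');s=read_state();print(s['eef_pos'],s['tool_rot'],s['force'])
plan([([534.9,167.8,91],np.pi+SY)],1)"
```

```text
[534.32408606 168.09886849  93.11234383] [-3.14056544e+00 -3.65826157e-05  3.00020163e+00] [-0.61806139  0.54073546 -1.23200758]
-0.002 -0.001 0.007 -0.001 -0.000 -0.000 1   #rows 0.1
```

move_arm(rows="-0.002 -0.001 0.003 0 0 0 1;-0.002 -0.001 0.005 0 0 0 1;-0.002 -0.001 0.007 0 0 0 1;-0.002 -0.001 0.007 0 0 0 1;-0.002 -0.001 0.007 0 0 0 1")

```text
clock: 44.73
eef_pos: [535.0, 167.6, 91.4]
tool_rot: [-3.141, 0.0, 3.0]
force: [-0.8, -0.4, 4.3]
width: 63.9
gripper_force: 67.2
```

move_arm(rows="0 0 0 0 0 0 -0.4;0 0 0 0 0 0 -1;0 0 0 0 0 0 -1;0 0 -0.02 0 0 0 -1;0 0 -0.1 0 0 0 -1;0 0 -0.22 0 0 0 -1;0 0 -0.35 0 0 0 -1;0 0 -0.48 0 0 0 -1;0 0 -0.51 0 0 0 -1;0 0 -0.51 0 0 0 -1;0 0 -0.51 0 0 0 -1")

```text
clock: 45.65
eef_pos: [534.7, 168.1, 244.2]
tool_rot: [-3.142, 0.0, 3.0]
force: [-0.2, 0.8, 0.0]
width: 85.3
gripper_force: 0.0
```

```bash
python3 -c "
from h import *
stackpose(112);stackpose(112)
a=cam('scene');print(np.round(plates(a),2))
plan([([457.9,-321,245],np.pi-.16)],-1)
"
```

```text
stack [534.46 167.52  65.66  89.06  81.92]
stack [534.19 167.58  65.64  90.59  81.87]
[[ 5.7893e+02 -3.0543e+02 -1.7000e-01  9.1770e+01  7.0460e+01]
 [ 4.5922e+02 -3.1902e+02 -1.5000e-01  9.3710e+01  7.0780e+01]
 [ 4.5877e+02 -4.7852e+02  1.2400e+00  8.8370e+01  6.6820e+01]]
0.020 -1.649 -0.005 -0.001 -0.002 0.012 -1   #rows 11.9
```

move_arm(rows="0 -0.08 0 0 0 0 -1;0 -0.2 0 0 0 0 -1;0 -0.33 0 0 0 0.01 -1;0.01 -0.46 0 0 0 0.012 -1;0.01 -0.59 0 0 0 0.012 -1;0.01 -0.72 0 0 0 0.012 -1;0.01 -0.84 0 0 0 0.012 -1;0.01 -0.95 0 0 0 0.012 -1;0.01 -1 0 0 0 0.012 -1;0.01 -1 0 0 0 0.012 -1")

```text
clock: 46.63
eef_pos: [487.8, -133.4, 243.8]
tool_rot: [-3.138, -0.001, 2.974]
force: [0.2, -0.3, 0.7]
width: 85.2
gripper_force: 0.0
```

move_arm(rows="0.005 -0.08 0 0 0 0 -1;0.005 -0.2 0 0 0 0 -1;0.005 -0.32 0 0 0 0 -1;0.005 -0.44 0 0 0 0 -1;0.005 -0.5 0 0 0 0 -1;0.005 -0.5 0 0 0 0 -1;0.005 -0.5 0 0 0 0 -1;0.005 -0.5 0 0 0 0 -1")

```text
clock: 47.3
eef_pos: [464.5, -274.5, 243.4]
tool_rot: [3.141, -0.002, 2.983]
force: [-0.4, 1.4, 0.4]
width: 85.4
gripper_force: 0.0
```

```bash
python3 -c "
from h import *
get_image('side')
pick();s=read_state();print(s['eef_pos'],s['qpos'])"
```

```text
[[ 4.57370e+02 -3.21608e+02 -1.57000e-01  8.91700e+01  6.71040e+01]
 [ 5.77074e+02 -3.07975e+02 -1.57000e-01  9.17490e+01  6.78270e+01]
 [ 4.60250e+02 -4.78618e+02  1.23800e+00  8.94740e+01  6.64060e+01]]
-0.003 -0.157 0.613 0.000 -0.001 -0.001 -1   #rows 4.6
-0.003 -0.157 0.858 0.000 -0.001 -0.001 -1   #rows 1.8
[ 464.77657352 -274.62140386  243.95694153] [-0.07171044  0.5793077   0.87683796  1.81103216 -0.52250256  1.00204605
  2.43103278]
```

move_arm(rows="0 0 0 0 0 0.05 -1;0 0 0 0 0 0.05 -1;0 0 0 0 0 0.05 -1")

```text
clock: 47.7
eef_pos: [464.5, -275.6, 244.3]
tool_rot: [-3.141, -0.0, 2.906]
force: [-0.6, -0.1, -0.0]
width: 85.3
gripper_force: 0.0
```

```bash
python3 -c "
from h import *
s=read_state();print(s['eef_pos'],s['qpos'],s['tool_rot'])"
```

```text
[ 464.53151349 -275.587247    244.30453352] [-0.08214862  0.58730245  0.90029209  1.81091211 -0.53758667  1.00902321
  2.37013504] [-3.14078717e+00 -3.51705096e-04  2.90601294e+00]
```

move_arm(rows="0 0 0 0 0 0.9 -1;0 0 0 0 0 0.9 -1;0 0 0 0 0 0.9 -1;0 0 0 0 0 0.9 -1;0 0 0 0 0 0.9 -1;0 0 0 0 0 0.9 -1;0 0 0 0 0 0.9 -1;0 0 0 0 0 0.9 -1;0 0 0 0 0 0.9 -1;0 0 0 0 0 0.9 -1;0 0 0 0 0 0.9 -1;0 0 0 0 0 0.9 -1")

```text
clock: 48.7
eef_pos: [464.3, -276.0, 244.1]
tool_rot: [-3.141, 0.001, 1.486]
force: [0.3, -0.2, -0.9]
width: 85.6
gripper_force: 0.0
```

move_arm(rows="0 0 0 0 0 0.95 -1;0 0 0 0 0 0.95 -1;0 0 0 0 0 0.95 -1;0 0 0 0 0 0.95 -1;0 0 0 0 0 0.95 -1;0 0 0 0 0 0.95 -1;0 0 0 0 0 0.95 -1;0 0 0 0 0 0.95 -1;0 0 0 0 0 0.95 -1;0 0 0 0 0 0.95 -1;0 0 0 0 0 0.95 -1;0 0 0 0 0 0.95 -1")

```text
clock: 49.7
eef_pos: [464.4, -276.0, 244.3]
tool_rot: [3.141, 0.0, -0.007]
force: [0.3, 1.1, -0.3]
width: 85.0
gripper_force: 0.0
```

```bash
python3 -c "
from h import *
s=read_state();print(s['eef_pos'],s['qpos'],s['tool_rot']);print(np.round(look(),3))
plan([([457.7,-321.2,245],-.158)],-1)"
```

```text
[ 464.35959638 -276.02520143  244.29999576] [-0.22843714  0.79656251  1.30836883  1.81385992 -0.82752148  1.21476552
 -0.2395243 ] [ 3.14121286e+00  4.01313502e-04 -6.66649655e-03]
[[ 4.58370e+02 -3.22077e+02 -1.58000e-01  8.99260e+01  6.75760e+01]
 [ 5.78480e+02 -3.08452e+02 -1.61000e-01  9.09870e+01  6.72880e+01]
 [ 4.60234e+02 -4.79000e+02  1.23900e+00  8.94830e+01  6.59900e+01]]
-0.020 0.151 -0.002 0.000 0.000 0.093 -1   #rows 1.2
```

move_arm(rows="-0.02 0.07 0 0 0 0.04 -1;-0.02 0.15 0 0 0 0.093 -1;-0.02 0.152 0.08 0 0 0.096 -1;-0.02 0.152 0.16 0 0 0.096 -1;-0.02 0.152 0.25 0 0 0.096 -1;-0.02 0.152 0.34 0 0 0.096 -1;-0.02 0.152 0.43 0 0 0.096 -1;-0.02 0.152 0.52 0 0 0.096 -1;-0.02 0.152 0.6 0 0 0.096 -1;-0.02 0.152 0.65 0 0 0.096 -1;-0.02 0.152 0.65 0 0 0.096 -1;-0.02 0.152 0.65 0 0 0.096 -1")

```text
clock: 50.75
eef_pos: [457.9, -322.0, 49.4]
tool_rot: [-3.142, 0.0, -0.152]
force: [1.0, -0.6, 0.5]
width: 85.6
gripper_force: 0.0
```

```bash
python3 -c "
from h import *
get_image('side');s=read_state();print(s['eef_pos'],s['qpos'],s['tool_rot'])
plan([([457.9,-321.8,-13.2],-.158)],-1)"
```

```text
[ 458.27045844 -322.75220375   50.24344564] [ 0.02427903  0.97694404  0.93979672  1.92018012 -1.07962344  0.86041653
 -0.16233649] [ 3.14013434e+00 -6.18352580e-04 -1.52076636e-01]
-0.002 -0.003 0.211 0.001 -0.000 0.004 -1   #rows 1.5
```

move_arm(rows="-0.002 -0.003 0.03 0 0 0.004 -1;-0.002 -0.003 0.06 0 0 0.004 -1;-0.002 -0.003 0.09 0 0 0.004 -1;-0.002 -0.003 0.12 0 0 0.004 -1;-0.002 -0.003 0.15 0 0 0.004 -1;-0.002 -0.003 0.18 0 0 0.004 -1;-0.002 -0.003 0.2 0 0 0.004 -1;-0.002 -0.003 0.21 0 0 0.004 -1;-0.002 -0.003 0.21 0 0 0.004 -1;-0.002 -0.003 0.21 0 0 0.004 -1;-0.002 -0.003 0.21 0 0 0.004 -1")

```text
clock: 51.72
eef_pos: [457.7, -321.8, -12.9]
tool_rot: [3.14, -0.001, -0.16]
force: [0.2, 0.4, -0.4]
width: 85.1
gripper_force: 0.0
```

```bash
python3 -c "
from h import *
get_image('side');s=read_state();print(s['eef_pos'],s['qpos'],s['tool_rot'])"
```

```text
[ 457.76353741 -321.74450256  -12.985894  ] [ 0.13952985  0.99227328  0.70086416  1.93339122 -1.0865846   0.65456328
 -0.17446373] [ 3.13991889e+00 -5.31032454e-04 -1.60046947e-01]
```

move_arm(rows="0 0 0 0 0 0 -0.6;0 0 0 0 0 0 1;0 0 0 0 0 0 1;0 0 0 0 0 0 1;0 0 0 0 0 0 1;0 0 0 0 0 0 1")

```text
clock: 52.27
eef_pos: [457.7, -321.5, -12.4]
tool_rot: [3.141, -0.001, -0.16]
force: [-1.5, 1.7, 8.7]
width: 64.2
gripper_force: 63.5
```

move_arm(rows="0 0 -0.04 0 0 0 1;0 0 -0.1 0 0 0 1;0 0 -0.18 0 0 0 1;0 0 -0.26 0 0 0 1;0 0 -0.34 0 0 0 1;0 0 -0.42 0 0 0 1;0 0 -0.5 0 0 0 1;0 0 -0.56 0 0 0 1;0 0 -0.56 0 0 0 1;0 0 -0.56 0 0 0 1;0 0 -0.56 0 0 0 1")

```text
clock: 53.18
eef_pos: [457.2, -320.5, 153.9]
tool_rot: [-3.141, 0.001, -0.16]
force: [0.5, -0.0, -1.4]
width: 64.2
gripper_force: 66.2
```

```bash
python3 -c "
from h import *
held(12.6); held(12.6); s=read_state();print(s['qpos'])
plan([([535.25,167.8,156],SY)],1)"
```

```text
held: far edge x 46.0 (want 45), turn 0.001, y -32.5..33.5 width 64.2 eef [ 457.2 -320.5  153.9]
held: far edge x 46.0 (want 45), turn 0.000, y -32.5..33.5 width 63.6 eef [ 457.  -320.4  153.5]
[ 0.00298881  0.78380703  0.95176644  1.85992519 -0.79451312  0.93506847
 -0.40064437]
-0.002 -1.648 -0.008 -0.000 0.001 -0.012 1   #rows 11.9
```

move_arm(rows="0 -0.06 -0.008 0 0 0 1;0 -0.16 -0.008 0 0 0 1;0 -0.28 -0.008 0 0 -0.005 1;0 -0.4 -0.008 0 0 -0.012 1;0 -0.52 -0.008 0 0 -0.012 1;0 -0.64 -0.008 0 0 -0.012 1;0 -0.76 -0.008 0 0 -0.012 1;0 -0.88 -0.008 0 0 -0.012 1;0 -0.98 -0.008 0 0 -0.012 1;0 -1 -0.008 0 0 -0.012 1")

```text
clock: 54.12
eef_pos: [505.3, -18.3, 154.7]
tool_rot: [-3.139, 0.004, -0.133]
force: [0.0, -0.2, -1.9]
width: 63.9
gripper_force: 66.4
```

move_arm(rows="0 -0.1 0 0 0 0 1;0 -0.2 0 0 0 0 1;0 -0.32 0 0 0 0 1;0 -0.44 0 0 0 0 1;0 -0.54 0 0 0 0 1;0 -0.62 0 0 0 0 1;0 -0.64 0 0 0 0 1;0 -0.64 0.05 0 0 0 1;0 -0.64 0.1 0 0 0 1;0 -0.64 0.13 0 0 0 1;0 -0.64 0.13 0 0 0 1;0 -0.64 0.13 0 0 0 1")

```text
clock: 55.12
eef_pos: [532.0, 163.7, 116.7]
tool_rot: [3.139, 0.002, -0.144]
force: [0.9, 0.0, -0.5]
width: 64.2
gripper_force: 66.4
```

```bash
python3 -c "
from h import *
get_image('side');get_image('side');s=read_state();print(s['eef_pos'],s['tool_rot'],s['force'],s['width'])
plan([([535.2,167.7,102.5],SY)],1)"
```

```text
[532.93166698 164.07754799 117.82270519] [ 3.14050783e+00 -5.83190130e-04 -1.42892460e-01] [-0.37180135  0.02997873 -1.07767263] 64.0758268735514
0.006 -0.013 0.051 0.001 -0.000 -0.001 1   #rows 0.4
```

move_arm(rows="0.006 -0.013 0.01 0 0 -0.001 1;0.006 -0.013 0.025 0 0 -0.001 1;0.006 -0.013 0.04 0 0 -0.001 1;0.006 -0.013 0.051 0 0 -0.001 1;0.006 -0.013 0.051 0 0 -0.001 1;0.006 -0.013 0.051 0 0 -0.001 1;0.006 -0.013 0.051 0 0 -0.001 1")

```text
clock: 55.8
eef_pos: [534.8, 168.4, 102.2]
tool_rot: [3.141, 0.0, -0.14]
force: [0.9, 0.3, -1.8]
width: 64.1
gripper_force: 66.4
```

```bash
python3 -c "
from h import *
get_image('side');get_image('side');s=read_state();print(s['eef_pos'],s['tool_rot'],s['force'],s['width'])
plan([([535.2,167.7,99.2],SY)],1)"
```

```text
[534.94932513 168.4588493  102.27997591] [ 3.14066426e+00 -2.10265940e-04 -1.40056539e-01] [-0.55066404 -0.35157823 -0.2474489 ] 64.17437339202174
0.001 0.002 0.010 0.001 -0.000 0.001 1   #rows 0.1
```

move_arm(rows="0.001 0.002 0.003 0 0 0.001 1;0.001 0.002 0.006 0 0 0.001 1;0.001 0.002 0.01 0 0 0.001 1;0.001 0.002 0.01 0 0 0.001 1;0.001 0.002 0.01 0 0 0.001 1")

```text
clock: 56.32
eef_pos: [535.2, 167.8, 99.5]
tool_rot: [3.141, -0.0, -0.142]
force: [-0.7, 0.4, 3.6]
width: 64.0
gripper_force: 67.2
```

move_arm(rows="0 0 0 0 0 0 -0.4;0 0 0 0 0 0 -1;0 0 0 0 0 0 -1;0 0 -0.02 0 0 0 -1;0 0 -0.1 0 0 0 -1;0 0 -0.22 0 0 0 -1;0 0 -0.35 0 0 0 -1;0 0 -0.48 0 0 0 -1;0 0 -0.485 0 0 0 -1;0 0 -0.485 0 0 0 -1;0 0 -0.485 0 0 0 -1")

```text
clock: 57.23
eef_pos: [534.6, 168.4, 244.4]
tool_rot: [3.141, 0.001, -0.141]
force: [-0.9, 0.5, -0.6]
width: 85.5
gripper_force: 0.0
```

```bash
python3 -c "
from h import *
stackpose(120);stackpose(120)
a=cam('scene');print(np.round(plates(a),2))
plan([([577.7,-307.7,245],-.161)],-1)
"
```

```text
stack [536.4  167.25  65.77  89.25  81.93]
stack [536.84 167.25  65.84  88.88  81.97]
[[ 5.7893e+02 -3.0543e+02 -1.7000e-01  9.1770e+01  7.0460e+01]
 [ 4.5877e+02 -4.7852e+02  1.2400e+00  8.8370e+01  6.6820e+01]]
0.368 1.550 -0.004 0.001 0.002 0.012 -1   #rows 11.5
```

move_arm(rows="0.02 0.08 0 0 0 0 -1;0.04 0.2 0 0 0 0 -1;0.07 0.33 0 0 0 0.01 -1;0.1 0.46 0 0 0 0.012 -1;0.13 0.59 0 0 0 0.012 -1;0.16 0.72 0 0 0 0.012 -1;0.19 0.84 0 0 0 0.012 -1;0.22 0.95 0 0 0 0.012 -1;0.24 1 0 0 0 0.012 -1;0.24 1 0 0 0 0.012 -1")

```text
clock: 58.22
eef_pos: [563.1, -144.7, 244.4]
tool_rot: [3.137, 0.0, -0.168]
force: [0.4, 0.1, 0.3]
width: 85.4
gripper_force: 0.0
```

move_arm(rows="0.03 0.08 0 0 0 0 -1;0.06 0.2 0 0 0 0 -1;0.1 0.32 0 0 0 0 -1;0.13 0.44 0 0 0 0 -1;0.13 0.5 0 0 0 0 -1;0.13 0.5 0 0 0 0 -1;0.13 0.5 0 0 0 0 -1;0.13 0.5 0 0 0 0 -1")

```text
clock: 58.88
eef_pos: [578.9, -291.3, 243.9]
tool_rot: [-3.14, 0.002, -0.159]
force: [0.3, 0.2, -0.4]
width: 85.3
gripper_force: 0.0
```

```bash
python3 -c "
from h import *
get_image('side');get_image('side');print(np.round(look(),3));q=look()[0];print(q)
x,y,t=q[:3]; x-=.5;y+=.25
plan([([x,y,50],t),([x,y,-13.2],t)],-1)
s=read_state();print(s['eef_pos'],s['qpos'])"
```

```text
[[ 5.78542e+02 -3.08614e+02 -1.58000e-01  9.01170e+01  6.75100e+01]
 [ 4.60952e+02 -4.79311e+02  1.23800e+00  8.99770e+01  6.93890e+01]]
[ 5.78577393e+02 -3.08687286e+02 -1.58138506e-01  9.01776581e+01
  6.73038025e+01]
0.005 0.056 0.649 0.000 0.000 0.000 -1   #rows 4.7
0.005 0.056 0.860 0.000 0.000 0.000 -1   #rows 1.5
[ 579.24187073 -291.52321328  244.77478386] [-0.0901799   0.80051508  1.00630066  1.50776996 -0.70018038  1.22482641
 -0.70744751]
```

move_arm(rows="0.005 0.03 0.08 0 0 0 -1;0.005 0.056 0.16 0 0 0 -1;0.005 0.056 0.25 0 0 0 -1;0.005 0.056 0.34 0 0 0 -1;0.005 0.056 0.43 0 0 0 -1;0.005 0.056 0.52 0 0 0 -1;0.005 0.056 0.61 0 0 0 -1;0.005 0.056 0.69 0 0 0 -1;0.005 0.056 0.75 0 0 0 -1;0.005 0.056 0.77 0 0 0 -1;0.005 0.056 0.77 0 0 0 -1;0.005 0.056 0.77 0 0 0 -1")

```text
clock: 60.08
eef_pos: [577.8, -310.5, 14.8]
tool_rot: [3.14, -0.001, -0.16]
force: [0.5, 0.0, 0.5]
width: 85.3
gripper_force: 0.0
```

```bash
python3 -c "
from h import *
get_image('side');get_image('side');s=read_state();print(s['eef_pos'],s['qpos'],s['tool_rot'])
plan([([578.0,-308.4,-13.2],-.158)],-1)"
```

```text
[ 578.32561623 -311.08934356   15.72349312] [ 0.0258389   1.05276547  0.79586717  1.64975985 -0.94925433  0.86669428
 -0.50400896] [ 3.13936073e+00 -2.24036550e-03 -1.59874479e-01]
-0.003 -0.009 0.096 0.001 -0.001 -0.001 -1   #rows 0.7
```

move_arm(rows="-0.003 -0.009 0.03 0.001 0 0 -1;-0.003 -0.009 0.06 0.001 -0.001 0 -1;-0.003 -0.009 0.085 0.001 -0.001 0 -1;-0.003 -0.009 0.095 0.001 -0.001 0 -1;-0.003 -0.009 0.095 0.001 -0.001 0 -1;-0.003 -0.009 0.095 0.001 -0.001 0 -1;-0.003 -0.009 0.095 0.001 -0.001 0 -1")

```text
clock: 60.77
eef_pos: [576.9, -308.1, -14.3]
tool_rot: [-3.141, 0.001, -0.161]
force: [0.4, -0.4, 0.6]
width: 85.5
gripper_force: 0.0
```

move_arm(rows="0 0 0 0 0 0 -0.6;0 0 0 0 0 0 1;0 0 0 0 0 0 1;0 0 0 0 0 0 1;0 0 0 0 0 0 1;0 0 0 0 0 0 1")

```text
clock: 61.27
eef_pos: [577.2, -308.1, -13.3]
tool_rot: [-3.141, 0.001, -0.16]
force: [-0.1, 0.6, 5.7]
width: 64.2
gripper_force: 65.4
```

move_arm(rows="0 0 -0.04 0 0 0 1;0 0 -0.1 0 0 0 1;0 0 -0.18 0 0 0 1;0 0 -0.26 0 0 0 1;0 0 -0.34 0 0 0 1;0 0 -0.42 0 0 0 1;0 0 -0.5 0 0 0 1;0 0 -0.58 0 0 0 1;0 0 -0.58 0 0 0 1;0 0 -0.58 0 0 0 1;0 0 -0.58 0 0 0 1")

```text
clock: 62.18
eef_pos: [576.9, -307.3, 159.8]
tool_rot: [-3.14, 0.002, -0.16]
force: [-0.3, 0.1, -0.7]
width: 64.4
gripper_force: 66.8
```

```bash
python3 -c "
from h import *
held(12.5); held(12.5)
plan([([535.2,167.7,160],SY)],1)"
```

```text
held: far edge x 48.2 (want 45), turn -0.022, y -37.0..36.9 width 64.4 eef [ 576.9 -307.3  159.8]
held: far edge x 48.1 (want 45), turn -0.015, y -37.0..37.0 width 64.5 eef [ 576.7 -307.1  159. ]
-0.389 -1.540 -0.001 -0.001 0.002 -0.012 1   #rows 11.4
```

move_arm(rows="-0.01 -0.06 0 0 0 0 1;-0.04 -0.16 0 0 0 0 1;-0.07 -0.28 0 0 0 -0.005 1;-0.1 -0.4 0 0 0 -0.012 1;-0.13 -0.52 0 0 0 -0.012 1;-0.16 -0.64 0 0 0 -0.012 1;-0.19 -0.76 0 0 0 -0.012 1;-0.22 -0.88 0 0 0 -0.012 1;-0.25 -0.98 0 0 0 -0.012 1;-0.25 -1 0 0 0 -0.012 1;-0.25 -1 0 0 0 -0.012 1")

```text
clock: 63.2
eef_pos: [550.4, 3.9, 158.5]
tool_rot: [-3.14, 0.004, -0.136]
force: [0.0, -0.7, -0.5]
width: 64.3
gripper_force: 66.8
```

```bash
python3 -c "
from h import *
held(13.3); held(13.3)
plan([([535.2,167.7,160],SY),([535.2,167.7,115],SY)],1)"
```

```text
held: far edge x 46.7 (want 45), turn -0.008, y -32.6..33.6 width 64.3 eef [550.4   3.9 158.5]
held: far edge x 46.7 (want 45), turn -0.009, y -32.5..33.6 width 64.5 eef [550.6   1.  159.1]
-0.131 -0.549 -0.002 0.001 0.001 -0.000 1   #rows 4.1
-0.131 -0.549 0.148 0.001 0.001 -0.000 1   #rows 1.1
```

move_arm(rows="-0.02 -0.08 0 0 0 0 1;-0.05 -0.18 0 0 0 0 1;-0.08 -0.29 0 0 0 0 1;-0.1 -0.4 0 0 0 0 1;-0.12 -0.49 0 0 0 0 1;-0.133 -0.54 0 0 0 0 1;-0.133 -0.545 0.04 0 0 0 1;-0.133 -0.545 0.09 0 0 0 1;-0.133 -0.545 0.13 0 0 0 1;-0.133 -0.545 0.145 0 0 0 1;-0.133 -0.545 0.145 0 0 0 1;-0.133 -0.545 0.145 0 0 0 1")

```text
clock: 64.3
eef_pos: [534.9, 166.2, 116.5]
tool_rot: [3.141, 0.002, -0.144]
force: [0.5, 0.5, -0.8]
width: 64.1
gripper_force: 66.8
```

```bash
python3 -c "
from h import *
get_image('side');get_image('side');s=read_state();print(s['eef_pos'],s['tool_rot'],s['force'],s['width'])
plan([([534.6,167.7,109.5],SY)],1)"
```

```text
[535.20907324 166.90054949 117.1322628 ] [-3.14094455e+00  4.48320200e-04 -1.42847308e-01] [-0.53462584 -0.11730089 -1.3248786 ] 64.12199294300461
-0.002 -0.002 0.025 -0.000 0.000 -0.001 1   #rows 0.2
```

move_arm(rows="-0.002 -0.002 0.008 0 0 -0.001 1;-0.002 -0.002 0.017 0 0 -0.001 1;-0.002 -0.002 0.025 0 0 -0.001 1;-0.002 -0.002 0.025 0 0 -0.001 1;-0.002 -0.002 0.025 0 0 -0.001 1;-0.002 -0.002 0.025 0 0 -0.001 1")

```text
clock: 64.9
eef_pos: [534.0, 168.5, 109.0]
tool_rot: [-3.141, 0.002, -0.14]
force: [-0.6, -0.2, -1.0]
width: 64.4
gripper_force: 66.8
```

```bash
python3 -c "
from h import *
get_image('side');get_image('side');s=read_state();print(s['eef_pos'],s['tool_rot'],s['force'],s['width'])
plan([([534.6,167.7,106.4],SY)],1)"
```

```text
[534.03645757 168.48501627 109.10478737] [-3.14099639e+00  1.47409688e-03 -1.39864452e-01] [-0.81555445  0.61508    -1.37482227] 64.53333734905544
0.002 0.002 0.009 -0.000 0.001 0.001 1   #rows 0.1
```

move_arm(rows="0.002 0.002 0.003 0 0 0.001 1;0.002 0.002 0.006 0 0 0.001 1;0.002 0.002 0.009 0 0 0.001 1;0.002 0.002 0.009 0 0 0.001 1;0.002 0.002 0.009 0 0 0.001 1")

```text
clock: 65.42
eef_pos: [534.6, 167.7, 106.6]
tool_rot: [-3.141, 0.001, -0.142]
force: [-1.0, -0.4, 2.7]
width: 64.4
gripper_force: 67.3
```

move_arm(rows="0 0 0 0 0 0 -0.4;0 0 0 0 0 0 -1;0 0 0 0 0 0 -1;0 0 -0.02 0 0 0 -1;0 0 -0.1 0 0 0 -1;0 0 -0.22 0 0 0 -1;0 0 -0.35 0 0 0 -1;0 0 -0.48 0 0 0 -1;0 0 -0.485 0 0 0 -1;0 0 -0.485 0 0 0 -1;0 0 -0.485 0 0 0 -1")

```text
clock: 66.33
eef_pos: [534.3, 168.0, 251.7]
tool_rot: [-3.14, 0.002, -0.141]
force: [-1.1, -0.5, -0.3]
width: 85.6
gripper_force: 0.0
```

```bash
python3 -c "
from h import *
stackpose(128);stackpose(128)
a=cam('scene');print(np.round(plates(a),2))
d=cam('wrist'); m=cv2.morphologyEx(white(d,33,90),cv2.MORPH_OPEN,np.ones((5,5)))
for c in cv2.findContours(m,0,1)[0]:
    if cv2.contourArea(c)>4000: print(cv2.contourArea(c),cv2.approxPolyDP(c,4,True).reshape(-1,2).tolist())
T=np.array([535.5,167.6]);c,s=np.cos(SY),np.sin(SY)
for z in (80,128): print(z,[proj(d,[T[0]+c*u-s*v,T[1]+s*u+c*v,z])[0].round().tolist() for u,v in((-45,-33.5),(45,-33.5),(45,33.5),(-45,33.5))])
h=cv2.cvtColor(d['img'],cv2.COLOR_RGB2HSV); print('green',((h[...,0]>40)&(h[...,0]<95)&(h[...,1]>45))[:330].sum())
"
```

```text
stack [536.53 167.02  65.72  88.25  81.83]
stack [536.48 167.04  65.82  88.68  81.89]
[[ 1.13843e+03 -5.51700e+02 -6.00000e-01  9.77900e+01  7.45400e+01]
 [ 4.58730e+02 -4.78640e+02  1.24000e+00  8.81200e+01  6.68200e+01]]
8661.0 [[237, 136], [240, 243], [317, 243], [321, 137]]
12933.5 [[275, 60], [232, 64], [227, 58], [203, 66], [190, 63], [172, 69], [170, 76], [155, 75], [155, 83], [137, 91], [140, 96], [127, 115], [123, 130], [128, 132], [122, 136], [130, 190], [127, 209], [141, 260], [156, 269], [156, 275], [171, 275], [176, 288], [202, 294], [206, 301], [258, 300], [269, 285], [276, 257], [175, 255], [157, 87], [197, 80], [309, 80], [312, 69]]
80 [[313.0, 224.0], [316.0, 129.0], [240.0, 129.0], [243.0, 224.0]]
128 [[318.0, 245.0], [322.0, 136.0], [234.0, 136.0], [238.0, 245.0]]
green 0
```

```bash
python3 -c "
from cell import *
print(finish_job())"
```

```text
the job is handed in; nothing more can be done
None
```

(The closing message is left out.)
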